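# Close and lock the lid of a control unit

### The arm

A 6-joint arm with a two-finger parallel gripper is mounted at the origin on the work surface. World frame = base frame: x ahead of the robot, y to its left, z up, the work surface at z = 0. Lengths are in mm, angles in rad, forces in N, time in s.
With the tool pointing down it reaches from about 350 to 875 mm from the base axis. Payload 4.2 kg.
Tool frame: the origin (TCP) lies at the very end of the fingers, on their centre line; the grasp point (between the pads) lies 19 mm behind it; z points along the fingers, y is the line along which they close (so a half turn about z gives the same grasp; the last joint's range is limited). The gripper opens to 85 mm and grips with 20 to 120 N. Pads are 22 mm wide; open, the fingers measure 114 mm over their backs; the gripper's body (76 mm by 85 mm) begins 54 mm behind the grasp point. The pads swing forward as they close: fully open they stand 13 mm farther back than shut.
Start: joints at [-0.852, 0.385, 0.008, 0, -1.194, -0.259], TCP at [277.367, -560.06, 195.312] pointing down, gripper open.
Joint ranges: [-3.14, 3.14], [-1.21, 2.06], [-1.07, 1.41], [-3.16, 2.05], [-2.99, -0.16], [-3.1, 3.1]. Speed limits (rad/s): [2.79, 2.79, 3.14, 3.14, 3.14, 3.14].

### API

Orientations are given as a unit quaternion [x, y, z, w].
In Python, from bench import monitor, get_image, camera_info, job_done gives the robot as it stands.
- The arm moves only by the tool send_rows, never from a script. Its argument "series" is a list of rows, each a list of 3 entries, a list of its own where there are three numbers: the shift along the tool's x, y, z in mm, then the turn, a rotation vector about the tool's x, y, z in rad, then the finger opening in mm, from 0 to 85.4. A call has 1 to 8 rows; each row shifts and turns the commanded pose from where the row before left it, along the tool's axes as they then stand; what a row does not reach is not made up. A row lasts 1/10 s, in which the tool goes at most 50 mm and 8.59 degrees, less where a joint would pass 70% of its speed; a pose out of reach is approached as far as the arm can. A call with a gripper value outside its range is refused whole. The fingers move at their own pace and stop on an object; the grip force is fixed at half the most. Time passes only in rows, so rows that do not move let the fingers close. It gives the time, the measured TCP pose, the force, the opening and the grip force at its end, in the units of the state.
- monitor.read_state(): the state, without advancing time (a new reading comes with each control period).
- get_image(name): name is "scene" or "top"; returns the picture (400x640x3 uint8, red, green, blue); there is no depth.
- camera_info(name): a dict with "intrinsics" (3x3 intrinsics, pixels), "dist_coeffs" ([k1, k2, p1, p2, k3] as OpenCV has them; the pictures are not rectified), "R" (3x3) and "t" (3): a world point X has camera coordinates R X + t. Camera axes: x right, y down, z forward; pixel columns grow to the right and rows downward; lengths in mm; the calibration is good to about 2 mm. A picture is of the moment at which its call begins. camera_info takes no time and is no camera call.
- job_done(): hands the job in; it is judged then, once.
The state is a dict: "clock": time; "joints": joint angles; "joint_vel": joint speeds; "joint_efforts": joint torques, N m; "position": TCP position; "ee_rot": TCP orientation; "contact_force": force on the tool from outside, world axes, zero at the start; "wrist_torque": the same for the moment, N m; "gripper_width": finger opening in mm; "grasp_force": force on a finger pad.
Only numpy, scipy, OpenCV 4.12 (cv2) and the standard library are available. Lean on these libraries where they do the work, as an engineer would, in place of code of your own. Each camera call takes 0.05 s, during which the arm holds its last target. There are 200 camera calls.

### The job

Close up the control unit on the bench: push its open lid fully shut, then take the T-handle driver from the tool rack and with it turn both lid screws clockwise until they stop, so that both are locked. Hang the driver back in the rack, and do not disturb the small screwdriver in it or the jar, tape, reel and cable gland around the unit.

Things in the scene. Friction and masses are not known exactly. Their poses are not given: they have to be found in the camera images.
- unit: Control unit, a light grey plastic case (150 mm along its x, 200 mm along its y, base 65 mm high) held in an aluminium nest plate (180 x 230 x 8 mm) fixed to the bench. Origin on the bench under the centre of the case; its x points from the screw side (nearer the robot) to the hinge side. Case rim 73 mm above the bench; top of the shut lid 91 mm above the bench.
- lid (a joint): Opening angle of the lid, rad: 0 shut, 1.75 fully open; it starts half open or nearly upright. Its friction hinge holds it wherever it is left; about 0.25 N m plus the lid's weight (0.22 kg), some 1 to 3 N at the free edge, moves it. The lid is a flat cover 150 x 200 x 18 mm hinged along the far (+x) top edge of the case; it swings up and away from the robot.
- lid_hinge (a point): Middle of the lid's hinge axis, which is the case's y axis direction, 75 mm towards the case's +x and 73 mm above the bench. The point's axes are those of the case.
- lid_edge (a point): Point on the lid's outer (upper) face, midway between the two screws, 20 mm in from the free edge: 130 mm from the hinge axis along the lid and 18 mm above the hinge axis when shut. Axes of the lid: x from free edge to hinge, z out of the outer face.
- screw_left (a joint): Turn of the left (+y of the case) lid screw, rad, clockwise positive seen from above: 0 open (slot across the free edge), 1.571 its stop, locked (slot along the free edge); starts within 0.35 of open. A captive quarter-turn screw; about 0.06 N m turns it and it stays where it is left.
- screw_right (a joint): Same for the right (-y of the case) lid screw.
- slot_left (a point): Centre of the floor of the left screw's slot. The screw is a round metal head, 20 mm across, flush in the lid's top face, 22 mm from the free edge and 75 mm left of the lid's middle. Slot 4 mm wide, 5.5 mm deep, right across the head, its upper edges chamfered 1.5 mm. Site axes: x along the slot, z out of the head; the point turns with the screw.
- slot_right (a point): Same for the right screw, 75 mm right of the lid's middle.
- driver: T-handle flat-blade driver, 129 mm long. Origin at the blade's tip; z up the shaft to the handle, x along both the blade's width and the crossbar. Blade 11 mm wide, 2.4 thick, 16 long; shaft 8 mm; collar 26 mm across, its underside 92 mm above the tip; crossbar 84 mm long, 18 thick, 22 high, centred 118 mm above the tip. Hangs upright in an end hole of the rack, tip 13 mm above the bench.
- rack: Grey sheet-metal tool rack fixed to the bench left or right of the unit, with a flat top plate (60 mm along its x, 160 mm along its y) 105 mm above the bench. Three 18 mm holes in a row along its y at -50, 0 and +50 mm: the end ones filled, the middle one empty. A tool hangs in a hole with its collar on the plate. Origin on the bench under the middle hole.
- small_driver: Small straight screwdriver with a round handle 26 mm thick, 168 mm long, hanging in the rack's other end hole. Origin at its tip. Leave alone.
- tape_roll: Roll of tape lying flat, 60 mm across, 19 mm high, near one front corner of the unit. Origin under its centre. Leave alone.
- screw_jar: Clear jar with a black cap, 52 mm across, 62 mm high, near the other front corner of the unit. Origin under its centre. Leave alone.
- reel: Grey reel standing on its flange, 50 mm across, 40 mm high, near one rear corner of the unit. Origin under its centre. Leave alone.
- gland: Dark plastic cable gland standing on end, 28 mm across, 42 mm high, near the other rear corner of the unit. Origin under its centre. Leave alone.
Mind the look-alikes: they are no part of the job. What is shaped like the driver but green or yellow is not meant.

How it is judged:
By the outcome, as a careful person would: the job done as asked, in the order asked, and still so for the second after the job is handed in, with the robot touching nothing.
It also fails if it takes over 70 s, if anything falls off the work surface, if the arm or the gripper's body presses on something with over 40 N, if the wrist force passes 120 N, or if a joint passes its speed limit or range.

## Working session

There is one attempt and no reset: what is moved stays moved. The work goes in short steps, Python scripts to look and compute and a tool call to move; the robot and the scene stay as the last step left them, time stands still between calls to the robot, and variables do not carry over. Pictures are saved under pics/ and viewed, at most 10 in all, crops included, and the job is handed in when it is done.

Besides the shell and the picture viewer there is one more tool, called after "Request:" as name(argument=value, ...), one argument or row to a line, values as JSON. send_rows: Moves the arm, as the interface text tells. Its arguments: {"type":"object","properties":{"series":{"type":"array"}},"required":["series"]}

```bash
mkdir -p pics
python3 - <<'E'
from bench import monitor,get_image,camera_info
import cv2,numpy as np
for n in("scene","top"):
    im=get_image(n);cv2.imwrite(f"pics/{n}0.png",im[:,:,::-1]);c=camera_info(n);print(n,c)
    R=np.array(c["R"]);print(-R.T@np.array(c["t"]))
s=monitor.read_state();print(s)
E
```

```text
scene {'intrinsics': array([[498.2913027 ,   0.        , 323.00598993],
       [  0.        , 498.2913027 , 203.0038744 ],
       [  0.        ,   0.        ,   1.        ]]), 'dist_coeffs': array([0.01085144, 0.        , 0.        , 0.        , 0.        ]), 'R': array([[-0.68663158,  0.72699161,  0.0045027 ],
       [ 0.38961397,  0.37319884, -0.841976  ],
       [-0.61378989, -0.576373  , -0.53949619]]), 't': array([ 312.46508237, -144.92566457, 1679.10416067])}
[1301.63061257  794.71689324  782.43943303]
top {'intrinsics': array([[446.67359648,   0.        , 318.45889278],
       [  0.        , 446.67359648, 193.03859418],
       [  0.        ,   0.        ,   1.        ]]), 'dist_coeffs': array([-0.05062776,  0.        ,  0.        ,  0.        ,  0.        ]), 'R': array([[-0.02749588, -0.99960765,  0.00533985],
       [-0.99842759,  0.02720159, -0.04901445],
       [ 0.04884996, -0.00667915, -0.9987838 ]]), 't': array([  24.94794693,  511.88976424, 1075.01846976])}
[ 459.25621726   18.19415247 1098.66780276]
{'clock': 0.1, 'joints': array([-8.52381577e-01,  3.85478403e-01,  6.76467686e-03, -4.15371547e-04,
       -1.19400742e+00, -2.58641469e-01]), 'joint_vel': array([ 0.00059776, -0.00138435,  0.00180517,  0.00216641, -0.00129811,
       -0.00093501]), 'joint_efforts': array([-9.29914640e-04, -3.93318379e+01,  1.88929224e+01,  4.19791326e+00,
       -2.60710432e-03,  1.32121522e-05]), 'position': array([ 277.1083195 , -559.55115569,  194.33557224]), 'ee_rot': array([-2.27792452e-01,  9.73709215e-01,  9.40429800e-04, -2.81221636e-04]), 'contact_force': array([-1.31582157, -0.54199963,  0.37553866]), 'wrist_torque': array([-0.0457185 ,  0.00448387, -0.00772647]), 'grasp_force': 0.0, 'gripper_width': 85.56649578817168}
```

View pics/scene0.png

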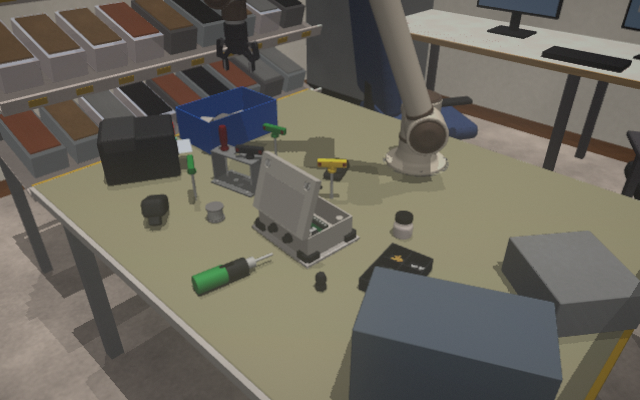

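View pics/top0.png

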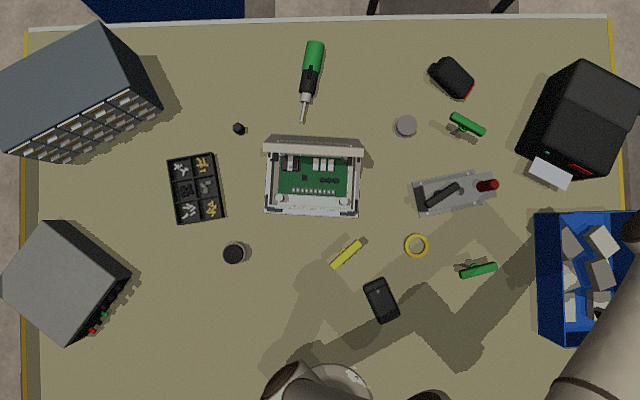

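The scene view shows the unit with its lid near upright at about (290,215), and the rack at (240,165). In the top view the unit is at (313,190) and the rack at (455,193). The black T-driver is at (440,195) and the red small driver at (487,184). I'll zoom in.

Run:
```python
import cv2,numpy as np
t=cv2.imread("pics/top0.png");s=cv2.imread("pics/scene0.png")
a=cv2.resize(t[120:230,250:370],None,fx=4,fy=4,interpolation=2)
b=cv2.resize(t[155:225,400:510],None,fx=6,fy=6,interpolation=2)
c=cv2.resize(s[120:260,200:370],None,fx=4,fy=4,interpolation=2)
for n,x in(("a",a),("c",c)):cv2.imwrite(f"pics/z{n}.png",x)
cv2.imwrite("pics/zb.png",b)
```

```text
(no output)
```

View pics/za.png

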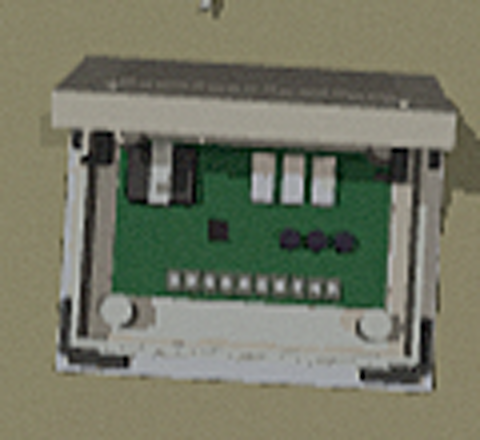

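View pics/zb.png

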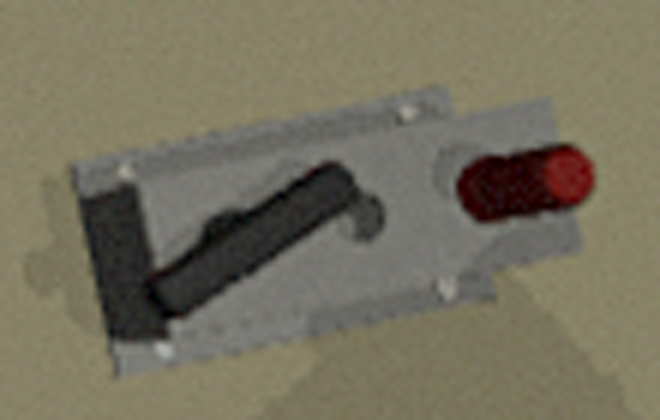

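View pics/zc.png

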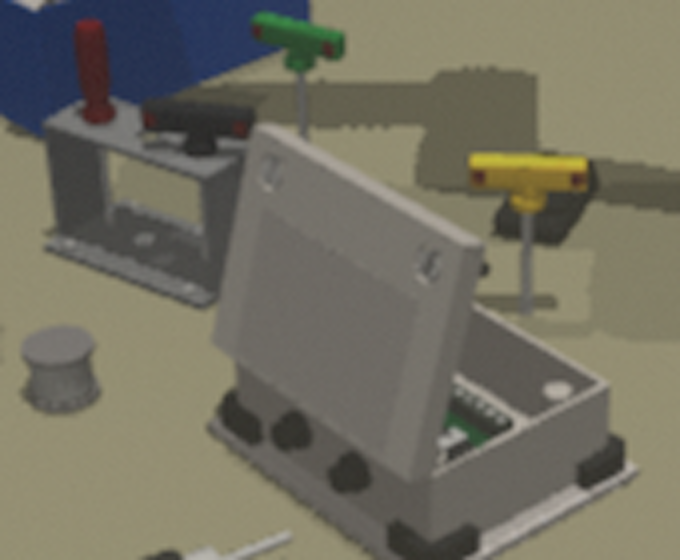

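The crops show the lid standing about 60-80° open. The driver sits in the rack's +y hole, with the bar centre near (252,238) in zb, and the empty hole is at (365,217). Next I'll fit the unit, rack and driver poses with the calibration.

```bash
cat > lib.py <<'E'
import cv2,numpy as np
from bench import monitor,get_image,camera_info
from scipy.optimize import least_squares
from scipy.spatial.transform import Rotation as Ro
C={n:camera_info(n) for n in("scene","top")}
def proj(n,P):
    c=C[n];return cv2.projectPoints(np.array(P,float).reshape(-1,3),cv2.Rodrigues(np.array(c["R"]))[0],np.array(c["t"],float),np.array(c["intrinsics"]),np.array(c["dist_coeffs"]))[0][:,0]
def px(uv,off,s): return (np.array(uv,float)+.5)/s-.5+off
def ray(n,uv,z):
    c=C[n];R=np.array(c["R"]);o=-R.T@c["t"]
    u=cv2.undistortPoints(np.array(uv,float).reshape(-1,1,2),np.array(c["intrinsics"]),np.array(c["dist_coeffs"]))[:,0]
    d=np.c_[u,np.ones(len(u))]@R;return o+d*((z-o[2])/d[:,2])[:,None]
def place(p,P): # x,y,yaw
    return np.array(P,float)@Ro.from_euler('z',p[2]).as_matrix().T+[p[0],p[1],0]
def lidpt(a,d,y,h): # d from hinge, h above
    return [75-d*np.cos(a)+h*np.sin(a), y, 73+d*np.sin(a)+h*np.cos(a)]
E
cat > fit.py <<'E'
from lib import *
A=lambda l:px(l,(250,120),4); S=lambda l:px(l,(200,120),4)
def model(p):
    L=lambda d,y,h:lidpt(p[3],d,y,h)
    t=[[-90,115,8],[-90,-115,8],L(150,100,18),L(150,-100,18),L(150,100,0),L(150,-100,0)]
    s=[[-90,115,8],[90,-115,8],[-75,100,73],L(150,-100,18),L(150,100,18),L(0,100,18),L(0,-100,18)]
    return proj("top",place(p,t)),proj("scene",place(p,s))
tp=A([(57,372),(433,390),(53,93),(457,115),(53,128),(455,147)])
sp=S([(633,468),(212,428),(607,385),(262,125),(480,245),(415,480),(215,345)])
f=lambda p:np.r_[(model(p)[0]-tp).ravel(),(model(p)[1]-sp).ravel()]
r=least_squares(f,[520,20,0,1.2],x_scale=[10,10,.1,.1],loss='soft_l1')
print("unit",r.x,"\n",f(r.x).reshape(-1,2).round(1))
p=r.x
def lp(n,d,y,h):print(n,place(p,[lidpt(p[3],d,y,h)]).round(1))
lp("edge",130,0,18);lp("tip",150,0,18)
B=lambda l:px(l,(400,155),6)
c=ray("top",B([(550,100),(580,250),(135,185),(167,335)]),105);m=c.mean(0)
print("rack corners",c.round(1),"c",m.round(1))
h=ray("top",B([(365,217)]),105);print("hole",h.round(1))
yd=(c[2]+c[3]-c[0]-c[1])[:2];yd/=np.linalg.norm(yd);print("rack yaw",np.arctan2(-yd[0],yd[1]),"hole+",(m[:2]+50*yd).round(1))
b=ray("top",B([(165,290),(345,178)]),142);print("bar",b.round(1),b.mean(0).round(1),np.arctan2(*(b[0]-b[1])[[1,0]]),np.linalg.norm(b[0]-b[1]))
print("drv scene",proj("scene",[[*(m[:2]+50*yd),142]]), "seen",S([(200,112)]))
g=ray("scene",S([(165,110),(160,118),(252,112),(243,122)]),142)
for n,u in(("jar",(234,250)),("tape",(417,245)),("reel",(405,126)),("gland",(239,128))):print(n,ray("top",[u],30).round())
E
python3 fit.py
```

```text
unit [ 5.50529443e+02  2.42874607e+01 -7.58324426e-02  1.25853098e+00] 
 [[-0.2 -0.4]
 [-0.  -0.4]
 [-0.5  0.3]
 [-0.5 -0.3]
 [-0.6  0.5]
 [-0.7  0.6]
 [ 1.9 -0.8]
 [-0.8 -2.1]
 [ 1.2 -1. ]
 [-1.5 -0.5]
 [-2.7 -0.5]
 [-1.  -0.1]
 [-0.8 -0.7]]
edge [[602.6  20.3 202.2]]
tip [[596.4  20.8 221.3]]
rack corners [[ 546.4 -379.3  105. ]
 [ 489.7 -388.1  105. ]
 [ 518.6 -220.8  105. ]
 [ 462.4 -230.6  105. ]] c [ 504.3 -304.7  105. ]
hole [[ 504.3 -306.9  105. ]]
rack yaw 0.1727454558112402 hole+ [ 495.7 -255.4]
bar [[ 478.4 -221.2  142. ]
 [ 516.9 -288.1  142. ]] [ 497.7 -254.7  142. ] 2.0926378398736185 77.19742059764903
drv scene [[249.56879973 145.52228236]] seen [[249.625 147.625]]
jar [[381. 216.  30.]]
tape [[ 381. -221.   30.]]
reel [[ 668. -203.   30.]]
gland [[674. 199.  30.]]
```

```bash
cat > plan.py <<'E'
# usage: plan.py yaw n x,y,z [n x,y,z ...] ; tool down with tool-x at yaw; prints rows
import sys,json
from lib import *
s=monitor.read_state();p=s["position"];R=Ro.from_quat(s["ee_rot"])
yaw=float(sys.argv[1]);n0=int(sys.argv[2])
Rt=Ro.from_matrix(np.c_[[np.cos(yaw),np.sin(yaw),0],[np.sin(yaw),-np.cos(yaw),0],[0,0,-1]])
print(s["clock"],p.round(1),"Fc",s["contact_force"].round(1),"w",round(s["gripper_width"],1),"turn",(R.inv()*Rt).as_rotvec().round(3),"j6",s["joints"][5].round(2))
a=sys.argv[2:]
for i in range(0,len(a),2):
    n=int(a[i]);q=np.array(eval(a[i+1]),float);dv=(R.inv()*Rt).as_rotvec();o=[]
    for k in range(n):
        sh=R.inv().apply((q-p)/n);o.append([sh.round(1).tolist(),(dv/n).round(3).tolist()]);R=R*Ro.from_rotvec(dv/n)
    p=q;print(json.dumps(o))
E
python3 plan.py 3.066 8 "400,-350,290" 8 "560,-100,290" 4 "655,17,290" 2 "655,17,195"
```

```text
0.1 [ 277.1 -559.6  194.3] Fc [-1.3 -0.5  0.4] w 85.6 turn [ 0.002 -0.001  0.535] j6 -0.26
[[[-25.4, 16.7, -11.9], [0.0, -0.0, 0.067]], [[-24.2, 18.3, -11.9], [0.0, -0.0, 0.067]], [[-22.9, 19.9, -11.9], [0.0, -0.0, 0.067]], [[-21.6, 21.4, -11.9], [0.0, -0.0, 0.067]], [[-20.1, 22.8, -11.9], [0.0, -0.0, 0.067]], [[-18.5, 24.1, -11.9], [0.0, -0.0, 0.067]], [[-16.9, 25.3, -11.9], [0.0, -0.0, 0.067]], [[-15.1, 26.3, -12.0], [0.0, -0.0, 0.067]]]
[[[-17.6, 32.7, 0.0], [0.0, -0.0, -0.0]], [[-17.6, 32.7, 0.0], [0.0, -0.0, -0.0]], [[-17.6, 32.7, 0.0], [0.0, -0.0, -0.0]], [[-17.6, 32.7, 0.0], [0.0, -0.0, -0.0]], [[-17.6, 32.7, 0.0], [0.0, -0.0, -0.0]], [[-17.6, 32.7, 0.0], [0.0, -0.0, -0.0]], [[-17.6, 32.7, 0.0], [0.0, -0.0, -0.0]], [[-17.6, 32.7, 0.0], [0.0, -0.0, -0.0]]]
[[[-21.5, 31.0, -0.0], [-0.0, -0.0, -0.0]], [[-21.5, 31.0, -0.0], [-0.0, -0.0, -0.0]], [[-21.5, 31.0, -0.0], [-0.0, -0.0, -0.0]], [[-21.5, 31.0, -0.0], [-0.0, -0.0, -0.0]]]
[[[0.0, 0.0, 47.5], [-0.0, 0.0, -0.0]], [[0.0, 0.0, 47.5], [-0.0, 0.0, -0.0]]]
```

Request:
send_rows(
  series=[
    [[-25,17,-12],[0,0,0.067],0],
    [[-24,18,-12],[0,0,0.067],0],
    [[-23,20,-12],[0,0,0.067],0],
    [[-22,21,-12],[0,0,0.067],0],
    [[-20,23,-12],[0,0,0.067],0],
    [[-18,24,-12],[0,0,0.067],0],
    [[-17,25,-12],[0,0,0.067],0],
    [[-15,26,-12],[0,0,0.067],0],
  ],
)

```text
clock: 0.9
position: [399.9, -350.1, 291.4]
ee_rot: [0.04, 0.999, 0.0, -0.0]
contact_force: [0.6, -0.2, 0.3]
gripper_width: -0.2
grasp_force: 0.0
```

Request:
send_rows(
  series=[
    [[-17,33,0],[0,0,0],0],
    [[-18,33,0],[0,0,0],0],
    [[-18,33,0],[0,0,0],0],
    [[-17,33,0],[0,0,0],0],
    [[-18,32,0],[0,0,0],0],
    [[-18,33,0],[0,0,0],0],
    [[-17,32,0],[0,0,0],0],
    [[-18,33,0],[0,0,0],0],
  ],
)

```text
clock: 1.7
position: [560.5, -99.5, 290.9]
ee_rot: [0.038, 0.999, 0.0, -0.0]
contact_force: [0.4, -0.8, 0.3]
gripper_width: -0.3
grasp_force: 0.0
```

Request:
send_rows(
  series=[
    [[-21,31,0],[0,0,0],0],
    [[-22,31,0],[0,0,0],0],
    [[-21,31,0],[0,0,0],0],
    [[-22,31,0],[0,0,0],0],
    [[0,0,0],[0,0,0],0],
    [[0,0,0],[0,0,0],0],
  ],
)

```text
clock: 2.3
position: [655.3, 16.8, 289.8]
ee_rot: [0.038, 0.999, -0.0, -0.001]
contact_force: [0.7, 0.5, -0.2]
gripper_width: -0.1
grasp_force: 0.0
```

Request:
send_rows(
  series=[
    [[0,0,45],[0,0,0],0],
    [[0,0,42],[0,0,0],0],
    [[20,0,0],[0,0,0],0],
    [[15,0,0],[0,0,0],0],
    [[10,0,0],[0,0,0],0],
    [[10,0,3],[0,0,0],0],
  ],
)

```text
clock: 2.9
position: [600.1, 19.6, 202.5]
ee_rot: [0.039, 0.999, 0.0, 0.001]
contact_force: [0.3, -0.5, -0.0]
gripper_width: -0.2
grasp_force: 0.0
```

Request:
send_rows(
  series=[
    [[11,0,4],[0,0,0],0],
    [[11,0,5],[0,0,0],0],
    [[10,0,6],[0,0,0],0],
    [[9,0,6],[0,0,0],0],
    [[9,0,7],[0,0,0],0],
    [[8,0,8],[0,0,0],0],
    [[8,0,9],[0,0,0],0],
  ],
)

```text
clock: 3.6
position: [534.4, 24.8, 157.0]
ee_rot: [0.038, 0.999, 0.0, 0.001]
contact_force: [0.5, -0.2, -0.2]
gripper_width: -0.1
grasp_force: 0.0
```

Run:
```python
from lib import *
im=get_image("scene")[:,:,::-1];cv2.imwrite("pics/s1.png",cv2.resize(im[100:270,180:380],None,fx=3,fy=3))
```

```text
(no output)
```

View pics/s1.png

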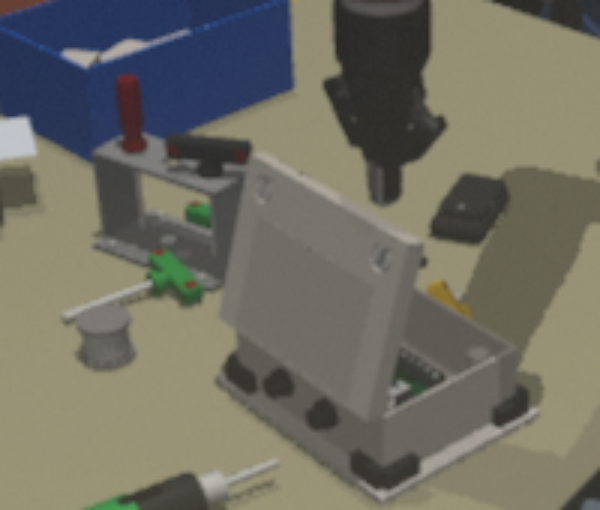

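The fingers are on the robot side of the lid, which hasn't moved, and there was no contact force. A green driver in the background has tipped over. I'll check the projection against the measured TCP.

Run:
```python
from lib import *
s=monitor.read_state();print(s["position"],s["contact_force"],proj("scene",[s["position"]]),proj("top",[s["position"]]))
p=[550.5,24.3,-.0758]
for a in(1.2,1.26,1.35,1.5):
  q=place(p,[lidpt(a,150,-100,18),lidpt(a,150,100,18),lidpt(a,0,100,18),lidpt(a,0,-100,18)])
  print(a,((proj("scene",q)-[180,100])*3).round().tolist())
im=get_image("top")[:,:,::-1];cv2.imwrite("pics/t1.png",cv2.resize(im[90:290,240:500],None,fx=3,fy=3))
```

```text
[532.00686228  24.62336584 155.26684054] [-1.70512293 -0.84395751 -1.62650702] [[309.41141489 179.49468302]] [[312.10000587 180.65528689]]
1.2 [[259.0, 150.0], [419.0, 239.0], [368.0, 417.0], [218.0, 314.0]]
1.26 [[251.0, 151.0], [411.0, 241.0], [367.0, 419.0], [218.0, 315.0]]
1.35 [[237.0, 154.0], [397.0, 245.0], [367.0, 421.0], [217.0, 317.0]]
1.5 [[215.0, 162.0], [374.0, 254.0], [367.0, 423.0], [217.0, 320.0]]
```

View pics/t1.png

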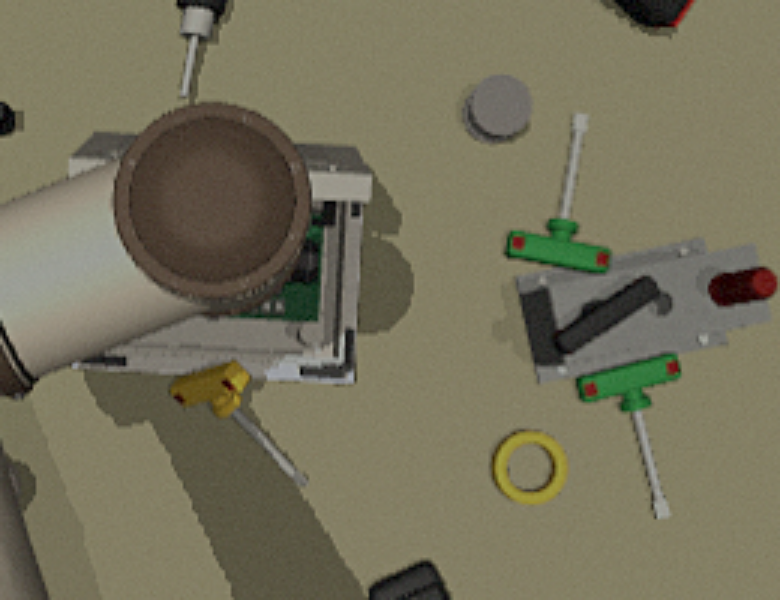

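Run:
```python
from lib import *
for z in (194,207,220,240):print(z,proj("scene",[[277.1,-559.6,z]]))
im=cv2.imread("pics/scene0.png");a=im[0:100,180:300]
b=get_image("scene")[:,:,::-1][80:180,250:370]
cv2.imwrite("pics/g.png",cv2.resize(np.hstack([a,b]),None,fx=3.3,fy=3.3,interpolation=2))
```

```text
194 [[241.05652133  84.83869856]]
207 [[240.73598451  81.17781848]]
220 [[240.41269862  77.48651003]]
240 [[239.90988319  71.74724748]]
```

View pics/g.png

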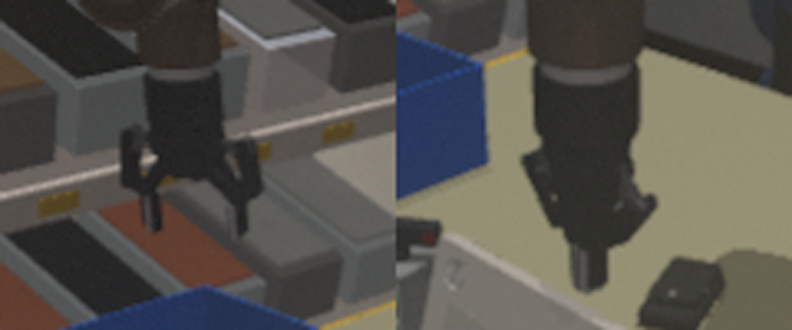

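The fingertips appear about 35 mm shorter than the reported TCP in both pictures, so the fingers passed over the lid. I'll go back behind it and sweep about 35 mm lower, watching the force.

Request:
send_rows(
  series=[
    [[0,0,-35],[0,0,0],0],
    [[0,0,-32],[0,0,0],0],
    [[-40,0,0],[0,0,0],0],
    [[-40,0,0],[0,0,0],0],
    [[-40,0,0],[0,0,0],0],
    [[0,0,30],[0,0,0],0],
    [[0,0,25],[0,0,0],0],
    [[0,0,0],[0,0,0],0],
  ],
)

```text
clock: 4.55
position: [652.6, 15.5, 164.4]
ee_rot: [0.039, 0.999, -0.001, -0.004]
contact_force: [0.5, -0.1, -0.6]
gripper_width: -0.4
grasp_force: 0.0
```

Request:
send_rows(
  series=[
    [[15,0,0],[0,0,0],0],
    [[12,0,0],[0,0,0],0],
    [[10,0,0],[0,0,0],0],
    [[8,0,0],[0,0,0],0],
    [[8,0,2],[0,0,0],0],
    [[8,0,2],[0,0,0],0],
  ],
)

```text
clock: 5.15
position: [594.1, 21.0, 165.5]
ee_rot: [0.038, 0.999, 0.0, 0.002]
contact_force: [1.7, 0.7, 2.0]
gripper_width: -0.1
grasp_force: 0.9
```

Request:
send_rows(
  series=[
    [[10,0,4],[0,0,0],0],
    [[10,0,5],[0,0,0],0],
    [[10,0,6],[0,0,0],0],
    [[9,0,7],[0,0,0],0],
    [[9,0,8],[0,0,0],0],
    [[8,0,9],[0,0,0],0],
    [[7,0,10],[0,0,0],0],
    [[6,0,10],[0,0,0],0],
  ],
)

```text
clock: 5.95
position: [523.9, 26.1, 104.7]
ee_rot: [0.038, 0.999, -0.0, -0.0]
contact_force: [-0.2, -0.0, 1.2]
gripper_width: 0.1
grasp_force: 0.4
```

Request:
send_rows(
  series=[
    [[6,0,12],[0,0,0],0],
    [[5,0,12],[0,0,0],0],
    [[4,0,12],[0,0,0],0],
    [[3,0,8],[0,0,0],0],
    [[0,0,0],[0,0,0],0],
  ],
)

```text
clock: 6.45
position: [505.2, 27.1, 59.8]
ee_rot: [0.038, 0.999, -0.001, -0.002]
contact_force: [-1.3, -0.2, 0.2]
gripper_width: 0.2
grasp_force: 0.0
```

Now press down gently until the force shows.

Request:
send_rows(
  series=[
    [[0,0,2],[0,0,0],0],
    [[0,0,2],[0,0,0],0],
    [[0,0,0],[0,0,0],0],
  ],
)

```text
clock: 6.75
position: [507.1, 27.5, 57.4]
ee_rot: [0.038, 0.999, 0.0, 0.0]
contact_force: [-0.1, -1.2, 0.1]
gripper_width: -0.0
grasp_force: 0.0
```

Request:
send_rows(
  series=[
    [[0,0,2],[0,0,0],0],
    [[0,0,1],[0,0,0],0],
    [[0,0,0],[0,0,0],0],
  ],
)

```text
clock: 7.05
position: [507.1, 27.6, 55.1]
ee_rot: [0.038, 0.999, 0.0, 0.0]
contact_force: [-2.0, -0.1, 3.1]
gripper_width: 0.2
grasp_force: 2.2
```

Request:
send_rows(
  series=[
    [[0,0,1],[0,0,0],0],
    [[0,0,1],[0,0,0],0],
    [[0,0,0],[0,0,0],0],
  ],
)

```text
clock: 7.35
position: [507.2, 27.5, 54.9]
ee_rot: [0.038, 0.999, -0.0, 0.001]
contact_force: [-6.0, 0.8, 17.6]
gripper_width: 0.4
grasp_force: 8.4
```

Request:
send_rows(
  series=[
    [[0,0,1],[0,0,0],0],
    [[0,0,1],[0,0,0],0],
    [[0,0,0],[0,0,0],0],
  ],
)

```text
clock: 7.65
position: [507.2, 27.5, 54.8]
ee_rot: [0.037, 0.999, -0.0, 0.001]
contact_force: [-11.0, 3.2, 28.5]
gripper_width: -0.3
grasp_force: 14.4
```

Request:
send_rows(
  series=[
    [[0,0,-5],[0,0,0],40],
    [[0,0,-40],[0,0,0],40],
    [[0,0,-45],[0,0,0],40],
    [[0,0,-45],[0,0,0],40],
    [[0,0,0],[0,0,0],40],
  ],
)

```text
clock: 8.15
position: [511.2, 28.4, 192.2]
ee_rot: [0.038, 0.999, 0.002, 0.007]
contact_force: [0.5, 0.3, -0.6]
gripper_width: 40.1
grasp_force: 0.0
```

```bash
python3 plan.py 2.093 8 "497,-255,170" 2 "497,-255,110"
python3 - <<'E'
from lib import *
print(monitor.read_state()["joints"].round(2))
im=get_image("top")[:,:,::-1];cv2.imwrite("pics/t2.png",im)
im=get_image("scene")[:,:,::-1];cv2.imwrite("pics/s2.png",im)
E
```

```text
8.15 [511.2  28.4 192.2] Fc [ 0.5  0.3 -0.6] w 40.1 turn [0.011 0.011 0.973] j6 -2.02
[[[-0.8, -35.5, 2.6], [0.001, 0.001, 0.122]], [[-5.1, -35.1, 2.7], [0.001, 0.001, 0.122]], [[-9.4, -34.2, 2.7], [0.001, 0.001, 0.122]], [[-13.5, -32.8, 2.7], [0.001, 0.001, 0.122]], [[-17.3, -30.9, 2.8], [0.001, 0.001, 0.122]], [[-21.0, -28.6, 2.8], [0.001, 0.001, 0.122]], [[-24.3, -25.8, 2.8], [0.001, 0.001, 0.122]], [[-27.3, -22.7, 2.8], [0.001, 0.001, 0.122]]]
[[[0.0, -0.0, 30.0], [0.0, 0.0, -0.0]], [[0.0, -0.0, 30.0], [0.0, 0.0, -0.0]]]
[ 0.37  0.19 -0.28  0.   -1.09 -2.02]
```

```bash
python3 plan.py -1.049 16 "497,-255,170"
python3 - <<'E'
from lib import *
a=cv2.imread("pics/t2.png")[110:230,250:450];b=cv2.imread("pics/s2.png")[120:260,220:400]
cv2.imwrite("pics/c2.png",np.vstack([cv2.resize(a,(480,288),interpolation=2),cv2.resize(b,(400,311),interpolation=2) if 0 else cv2.resize(b,(480,373),interpolation=2)])[:600])
E
```

```text
8.25 [507.2  27.8 186.2] Fc [-0.4 -0.3 -1. ] w 40.0 turn [-1.000e-03  3.000e-03 -2.169e+00] j6 -2.02
[[[-0.7, -17.7, 1.0], [-0.0, 0.0, -0.136]], [[1.7, -17.6, 1.0], [-0.0, 0.0, -0.136]], [[4.0, -17.2, 1.0], [-0.0, 0.0, -0.136]], [[6.3, -16.5, 1.0], [-0.0, 0.0, -0.136]], [[8.5, -15.5, 1.0], [-0.0, 0.0, -0.136]], [[10.5, -14.2, 1.0], [-0.0, 0.0, -0.136]], [[12.3, -12.7, 1.0], [-0.0, 0.0, -0.136]], [[13.9, -10.9, 1.0], [-0.0, 0.0, -0.136]], [[15.3, -8.9, 1.0], [-0.0, 0.0, -0.136]], [[16.4, -6.7, 1.0], [-0.0, 0.0, -0.136]], [[17.1, -4.5, 1.0], [-0.0, 0.0, -0.136]], [[17.6, -2.1, 1.0], [-0.0, 0.0, -0.136]], [[17.7, 0.3, 1.0], [-0.0, 0.0, -0.136]], [[17.5, 2.7, 1.0], [-0.0, 0.0, -0.136]], [[17.0, 5.0, 1.0], [-0.0, 0.0, -0.136]], [[16.1, 7.2, 1.0], [-0.0, 0.0, -0.136]]]
```

View pics/c2.png

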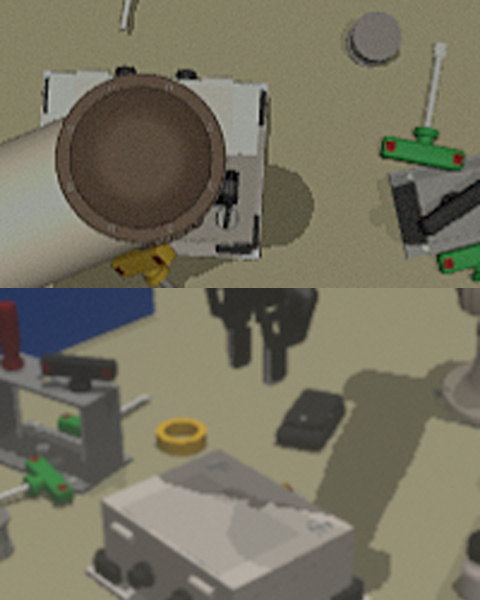

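The lid is shut: the scene crop shows a closed flat top. Now I'll move over the driver, using the half-turned grasp so that the last joint stays in range.

Request:
send_rows(
  series=[
    [[-1,-18,1],[0,0,-0.136],45],
    [[2,-18,1],[0,0,-0.136],45],
    [[4,-17,1],[0,0,-0.136],45],
    [[6,-16,1],[0,0,-0.136],45],
    [[8,-16,1],[0,0,-0.136],45],
    [[10,-14,1],[0,0,-0.136],45],
    [[12,-13,1],[0,0,-0.136],45],
    [[14,-11,1],[0,0,-0.136],45],
  ],
)

```text
clock: 9.05
position: [502.4, -114.4, 175.0]
ee_rot: [-0.487, 0.873, 0.001, -0.002]
contact_force: [-0.0, -0.3, 0.2]
gripper_width: 45.0
grasp_force: 0.0
```

Request:
send_rows(
  series=[
    [[15,-9,1],[0,0,-0.136],45],
    [[16,-7,1],[0,0,-0.136],45],
    [[17,-4,1],[0,0,-0.136],45],
    [[18,-2,1],[0,0,-0.136],45],
    [[18,0,1],[0,0,-0.136],45],
    [[17,3,1],[0,0,-0.136],45],
    [[17,5,1],[0,0,-0.136],45],
    [[16,7,1],[0,0,-0.129],45],
  ],
)

```text
clock: 9.85
position: [498.1, -255.0, 166.9]
ee_rot: [0.867, -0.498, -0.002, 0.0]
contact_force: [0.5, -0.3, -0.1]
gripper_width: 44.9
grasp_force: 0.0
```

Request:
send_rows(
  series=[
    [[0,0,0],[0,0,0],45],
    [[0,0,0],[0,0,0],45],
  ],
)

```text
clock: 10.05
position: [498.4, -254.4, 167.4]
ee_rot: [0.865, -0.502, -0.002, 0.0]
contact_force: [-0.6, -0.5, -0.4]
gripper_width: 45.0
grasp_force: 0.0
```

```bash
python3 plan.py -1.049 1 "497,-255,170"
python3 - <<'E'
from lib import *
# lid screws now unoccluded by arm? average 4 frames each
for n in("top","scene"):
    np.save(f"{n}3.npy",np.mean([get_image(n).astype(float) for _ in range(5)],0))
p=[550.5,24.3,-.0758]
for nm,y in(("L",75),("R",-75)):
    q=place(p,[[-53,y,91]]);print(nm,q.round(1),proj("top",q).round(1),proj("scene",q).round(1))
im=np.load("top3.npy").mean(2)
for y in(75,-75):
    u,v=proj("top",place(p,[[-53,y,91]]))[0].round().astype(int);print(im[v-8:v+9,u-9:u+10].round().astype(int))
E
```

```text
10.05 [ 498.4 -254.4  167.4] Fc [-0.6 -0.5 -0.4] w 45.0 turn [ 0.002  0.003 -0.003] j6 0.7
[[[-0.2, 1.5, -2.6], [0.002, 0.003, -0.003]]]
L [[503.3 103.1  91. ]] [[277.9 196.4]] [[339.7 208.2]]
R [[492.  -46.5  91. ]] [[344.3 199.7]] [[301.4 185.6]]
[[151 151 151 151 151 150 152 151 150 151 152 151 151 150 151 151 151 151
  152]
 [151 151 150 150 151 151 151 152 152 151 151 151 151 152 151 151 151 151
  150]
 [151 151 151 152 151 152 152 153 155 154 154 151 152 151 150 150 151 150
  151]
 [152 150 151 152 142 153 154 146 148 139 154 156 153 151 152 151 152 150
  151]
 [151 151 152 151 144 154 135 115 139  90 119 125 150 154 152 152 151 152
  151]
 [151 151 151 154 156 132 118 130 147  56  26  67 135 149 154 152 151 150
  151]
 [151 152 151 154 148  72 149 164 144  78  39 128 146 107 156 151 151 151
  151]
 [151 151 153 155 117  94 163 162  97  63  41 158 166  39 157 154 151 152
  152]
 [152 150 153 155  91 147 162 166  47  40  76 163 166  41 155 153 151 151
  151]
 [152 152 152 157  73 164 164 155  35  44 136 162 164  45 153 153 152 151
  149]
 [150 152 153 155 103 146 169 107   7  47
[... 1204 characters left out ...]
 157  52  31  71 149 148  97 116 156 152 151
  152]
 [141 141 142 143 118  77 161 161  29  33  80 151 147  93 116 156 151 152
  152]
 [141 141 143 144 133  62 159 162  26  34 104 149 147 102 136 154 153 150
  151]
 [142 142 143 143 144  84 141 166  23  37 128 148 132 108 151 153 151 150
  153]
 [140 141 141 141 144 131 121 143  14  33 121 138 116 137 155 151 151 150
  153]
 [139 141 141 141 142 143 138 129  81  94 121 135 133 144 153 151 150 151
  154]
 [142 141 141 142 141 142 144 146 134 136 135 144 141 143 152 150 151 151
  152]
 [143 141 140 141 142 140 140 141 143 142 142 140 140 153 152 151 151 151
  153]
 [143 143 141 143 142 142 142 142 143 142 141 140 140 154 154 152 151 151
  154]]
```

```bash
cat > slot.py <<'E'
from lib import *
def slots(f="top3.npy"):
    im=np.load(f).mean(2);p=[550.5,24.3,-.0758]
    for nm,y in(("L",75),("R",-75)):
        u,v=proj("top",place(p,[[-53,y,91]]))[0].round().astype(int)
        P=im[v-10:v+11,u-10:u+11];yy,xx=np.mgrid[-10:11,-10:11]
        b=np.median(P);act=np.abs(P-b)>12
        act&=xx**2+yy**2<49
        c=((xx[act].min()+xx[act].max())/2,(yy[act].min()+yy[act].max())/2)
        up=cv2.resize(P[3:-3,3:-3].astype(np.float32),None,fx=8,fy=8,interpolation=cv2.INTER_CUBIC)
        Y,X=np.mgrid[:up.shape[0],:up.shape[1]];X=(X+.5)/8-.5-7;Y=(Y+.5)/8-.5-7
        w=np.clip(100-up,0,60)*((X-c[0])**2+(Y-c[1])**2<3.6**2)
        m=np.array([(w*X).sum(),(w*Y).sum()])/w.sum()
        d=np.array([X-m[0],Y-m[1]]);cov=np.einsum('iab,jab,ab->ij',d,d,w)/w.sum();l,e=np.linalg.eigh(cov);e=e[:,1]
        q=ray("top",[m+[u,v]-e*3,m+[u,v]+e*3,m+[u,v],np.array(c)+[u,v]],91);a=q[1]-q[0]
        yaw=np.arctan2(a[1],a[0])
        print(nm,"slotc",q[2][:2].round(1),"headc",q[3][:2].round(1),"model",place(p,[[-53,y,91]])[0].round(1),"yaw",yaw.round(3),((yaw+np.pi/2)%np.pi-np.pi/2).round(3),"ratio",np.sqrt(l[1]/l[0]).round(1))
if __name__=="__main__":
    import sys;slots(*sys.argv[1:])
E
python3 slot.py
```

```text
L slotc [502.8 103.8] headc [503.2 104.1] model [503.3 103.1  91. ] yaw 2.752 -0.39 ratio 3.8
R slotc [491.3 -45.7] headc [491.2 -46.9] model [492.  -46.5  91. ] yaw 2.949 -0.192 ratio 3.3
```

Request:
send_rows(
  series=[
    [[0,0,30],[0,0,0],45],
    [[0,0,30],[0,0,0],45],
    [[0,0,10],[0,0,0],45],
    [[0,0,8],[0,0,0],45],
    [[0,0,0],[0,0,0],45],
    [[0,0,0],[0,0,0],45],
  ],
)

```text
clock: 11.15
position: [500.3, -254.9, 92.4]
ee_rot: [0.866, -0.501, 0.001, -0.0]
contact_force: [0.5, -0.4, -0.3]
gripper_width: 45.1
grasp_force: 0.0
```

Request:
send_rows(
  series=[
    [[0,0,4],[0,0,0],45],
    [[0,0,0],[0,0,0],45],
    [[0,0,0],[0,0,4.5e-08],45],
  ],
)

```text
clock: 11.45
position: [499.6, -254.6, 87.7]
ee_rot: [0.866, -0.501, 0.0, -0.0]
contact_force: [0.3, -0.0, -0.2]
gripper_width: 45.0
grasp_force: 0.0
```

Request:
send_rows(
  series=[
    [[0,0,0],[0,0,0],20],
    [[0,0,0],[0,0,0],5],
    [[0,0,0],[0,0,0],5],
    [[0,0,0],[0,0,0],5],
    [[0,0,0],[0,0,0],5],
    [[0,0,0],[0,0,0],5],
  ],
)

```text
clock: 12.05
position: [499.3, -254.7, 87.6]
ee_rot: [0.866, -0.501, 0.0, 0.0]
contact_force: [-1.6, 0.6, 3.1]
gripper_width: 16.7
grasp_force: 61.0
```

```bash
python3 plan.py -1.049 1 "498,-255,86"; python3 -c "
from lib import *
print([monitor.read_state()[k].round(2) for k in('joints','wrist_torque')])"
```

```text
12.05 [ 499.3 -254.7   87.6] Fc [-1.6  0.6  3.1] w 16.7 turn [ 0. -0.  0.] j6 0.7
[[[-0.4, 1.3, 1.6], [0.0, -0.0, 0.0]]]
[array([-0.18,  0.38, -0.3 ,  0.  , -0.89,  0.7 ]), array([ 0.1 ,  0.44, -0.03])]
```

Gripped (16.7 mm, 61 N). Lift straight out and carry it to above the right screw.

Request:
send_rows(
  series=[
    [[0,0,-10],[0,0,0],5],
    [[0,0,-25],[0,0,0],5],
    [[0,0,-35],[0,0,0],5],
    [[0,0,-35],[0,0,0],5],
    [[0,0,-30],[0,0,0],5],
    [[0,0,-15],[0,0,0],5],
    [[0,0,0],[0,0,0],5],
  ],
)

```text
clock: 12.75
position: [500.8, -255.0, 240.2]
ee_rot: [0.866, -0.501, 0.003, -0.001]
contact_force: [-0.0, 0.2, -0.5]
gripper_width: 17.1
grasp_force: 60.5
```

```bash
python3 plan.py -0.192 8 "491.5,-46,200"
```

```text
12.75 [ 500.8 -255.   240.2] Fc [-0.   0.2 -0.5] w 17.1 turn [-0.002 -0.006 -0.857] j6 0.7
[[[-23.2, -12.0, 5.0], [-0.0, -0.001, -0.107]], [[-21.8, -14.4, 5.0], [-0.0, -0.001, -0.107]], [[-20.2, -16.7, 5.0], [-0.0, -0.001, -0.107]], [[-18.3, -18.7, 5.0], [-0.0, -0.001, -0.107]], [[-16.1, -20.6, 5.0], [-0.0, -0.001, -0.107]], [[-13.9, -22.2, 5.0], [-0.0, -0.001, -0.107]], [[-11.4, -23.5, 5.0], [-0.0, -0.001, -0.107]], [[-8.8, -24.6, 5.0], [-0.0, -0.001, -0.107]]]
```

Request:
send_rows(
  series=[
    [[-23,-12,2],[0,0,-0.107],5],
    [[-22,-14,2],[0,0,-0.107],5],
    [[-20,-17,3],[0,0,-0.107],5],
    [[-18,-19,5],[0,0,-0.107],5],
    [[-16,-21,7],[0,0,-0.107],5],
    [[-14,-22,7],[0,0,-0.107],5],
    [[-11,-23,7],[0,0,-0.107],5],
    [[-9,-25,7],[0,0,-0.108],5],
  ],
)

```text
clock: 13.55
position: [489.5, -44.8, 195.5]
ee_rot: [0.996, -0.094, -0.001, 0.0]
contact_force: [0.1, 0.1, -1.4]
gripper_width: 16.6
grasp_force: 60.5
```

Request:
send_rows(
  series=[
    [[0,0,10],[0,0,0],5],
    [[0,0,10],[0,0,0],5],
    [[0,0,0],[0,0,0],5],
    [[0,0,0],[0,0,0],5],
  ],
)

```text
clock: 13.95
position: [490.5, -46.6, 176.8]
ee_rot: [0.995, -0.097, -0.001, 0.0]
contact_force: [-0.3, -0.5, -1.3]
gripper_width: 16.6
grasp_force: 60.5
```

```bash
python3 plan.py -0.192 1 "491.5,-46,172"
python3 - <<'E'
from lib import *
P=[]
for _ in range(4):
    f=get_image("scene").astype(float);P.append(f)
s=monitor.read_state();p=s["position"]
np.save("scene4.npy",np.mean(P,0))
tip=p-[0,0,74.6];print(p,"tip exp",tip,proj("scene",[tip]),"slot",proj("scene",[[491.3,-46,91]]))
d=np.mean(P,0)-np.load("scene3.npy");u,v=proj("scene",[tip])[0].round().astype(int)
print(u,v);print(np.load("scene4.npy").mean(2)[v-22:v+14,u-14:u+15].round().astype(int))
cv2.imwrite("pics/s4.png",cv2.resize(np.mean(P,0)[v-60:v+30,u-50:u+60,::-1],None,fx=6,fy=6,interpolation=2))
E
```

```text
13.95 [490.5 -46.6 176.8] Fc [-0.3 -0.5 -1.3] w 16.6 turn [ 0.001  0.001 -0.001] j6 1.14
[[[0.9, -0.8, 4.8], [0.001, 0.001, -0.001]]]
[490.96867538 -46.27382967 177.70864293] tip exp [490.96867538 -46.27382967 103.10864293] [[301.6422776  181.67865179]] slot [[301.70922034 185.61039797]]
302 182
[[135 135 136 ... 136 135 136]
 [135 136 135 ... 136 136 135]
 [136 136 135 ... 136 136 136]
 ...
 [156 148 142 ...  97  98  98]
 [156 152 147 ... 125 111  98]
 [160 159 151 ... 150 139 129]][ WARN:0@2.623] global loadsave.cpp:1063 imwrite_ Unsupported depth image for selected encoder is fallbacked to CV_8U.
```

View pics/s4.png

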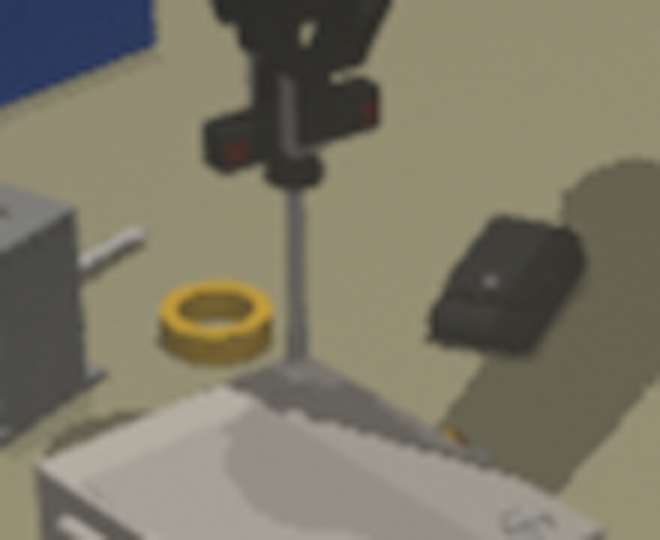

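The driver hangs straight, and its tip is near (301,181) against the predicted (301.6,181.7). Next, a subpixel check of the shaft and screw head in the scene camera.

Run:
```python
from lib import *
im=np.load("scene4.npy").mean(2);s3=np.load("scene3.npy").mean(2);s=monitor.read_state();p=s["position"];print(p)
tip=p-[0,0,74.6]
for h in range(25,85,10):
    u,v=proj("scene",[tip+[0,0,h]])[0];r=im[int(round(v)),int(u)-8:int(u)+10];b=np.median(r);w=np.clip(b-r-8,0,None)
    print(h,u.round(1),((w*(np.arange(18)+int(u)-8)).sum()/max(w.sum(),1)).round(2),w.sum().round())
for q in([491.3,-46,91],[502.8,103.8,91]):
    u,v=proj("scene",[q])[0];U,V=int(round(u)),int(round(v));print(u,v);print(s3[V-6:V+7,U-8:U+9].astype(int))
```

```text
[490.96867538 -46.27382967 177.70864293]
25 301.5 299.32 102.0
35 301.4 300.83 93.0
45 301.3 300.84 94.0
55 301.3 300.77 94.0
65 301.2 300.8 96.0
75 301.1 300.81 101.0
301.7092203418074 185.61039797498668
[[ 74  74  77  86  93 104 113 127 132 111  94  93  93  94  94  93  93]
 [ 76  81  86 101 126 145 152 160 164 149 127 105  94  94  94  93  94]
 [ 86 101 126 145 161 169 169 165 164 169 161 136 109  97  94  93 101]
 [126 145 161 169 169 169 168 163 158 160 159 152 138 124 118 117 122]
 [161 169 169 169 166 163 163 161 155 148 145 149 151 147 144 142 137]
 [169 165 160 158 159 157 156 150 141 133 128 139 148 151 151 149 144]
 [160 155 150 141 142 145 136 134 131 131 132 132 142 151 150 150 149]
 [150 150 150 137 131 129 125 136 133 130 140 145 145 150 150 151 151]
 [150 150 151 146 142 137 142 149 143 136 142 150 151 150 151 150 151]
 [146 145 148 149 150 150 150 150 150 150 150 151 151 151 150 150 151]
 [142 140 143 145 149 150 150 151 151 150 150 151 151 150 150 151 151]
 [140 140 140 141 145 148 149 151 150 150 151 150 151 150 151 150 150]
 [140 140 140 140 141 143 145 148 150 150 1
[... 289 characters left out ...]
169 170 169 169 169 169 169 169 170 166 155 141 127 120 120]
 [169 169 169 169 168 162 162 169 168 168 168 169 170 163 149 134 124]
 [169 169 170 160 152 155 161 168 168 162 152 157 168 169 166 158 147]
 [169 169 168 155 150 163 162 153 150 143 130 132 156 169 169 170 166]
 [169 170 168 152 143 151 142 132 136 147 154 143 149 169 169 169 169]
 [169 169 169 157 136 136 144 144 147 149 159 163 162 170 169 169 169]
 [167 169 169 169 162 157 161 156 155 152 155 167 170 170 169 169 161]
 [165 169 170 169 169 169 166 153 157 169 169 169 169 169 162 147 131]
 [168 170 169 170 169 169 169 161 161 169 170 170 162 146 129 111  98]
 [170 169 170 170 170 170 169 169 169 170 161 145 129 108  98  98  95]]
```

Both agree to under 1 mm. Descend into the slot.

Request:
send_rows(
  series=[
    [[0,0,5],[0,0,0],5],
    [[0,0,4],[0,0,0],5],
    [[0,0,2],[0,0,0],5],
    [[0,0,0],[0,0,0],5],
  ],
)

```text
clock: 14.55
position: [490.4, -45.9, 165.8]
ee_rot: [0.995, -0.096, -0.0, 0.0]
contact_force: [-0.5, -1.4, -1.5]
gripper_width: 16.6
grasp_force: 60.5
```

Request:
send_rows(
  series=[
    [[0,0,1],[0,0,0],5],
    [[0,0,1],[0,0,0],5],
    [[0,0,1],[0,0,0],5],
    [[0,0,0],[0,0,0],5],
  ],
)

```text
clock: 14.95
position: [492.0, -45.4, 164.0]
ee_rot: [0.995, -0.096, 0.002, -0.001]
contact_force: [1.4, 1.1, 1.4]
gripper_width: 16.5
grasp_force: 60.8
```

Request:
send_rows(
  series=[
    [[0,0,1],[0,0,0],5],
    [[0,0,1],[0,0,0],5],
    [[0,0,0],[0,0,0],5],
  ],
)

```text
clock: 15.25
position: [490.9, -45.2, 160.9]
ee_rot: [0.995, -0.096, 0.0, -0.001]
contact_force: [2.1, 3.8, -0.5]
gripper_width: 16.5
grasp_force: 60.5
```

Request:
send_rows(
  series=[
    [[0,0,1],[0,0,0],5],
    [[0,0,0.5],[0,0,0],5],
    [[0,0,0],[0,0,0],5],
  ],
)

```text
clock: 15.55
position: [490.9, -45.4, 159.9]
ee_rot: [0.995, -0.096, 0.0, -0.0]
contact_force: [0.6, 3.8, 1.6]
gripper_width: 16.2
grasp_force: 60.8
```

Request:
send_rows(
  series=[
    [[0,-0.5,0.5],[0,0,0],5],
    [[0,0,0],[0,0,0.1],5],
    [[0,0,0],[0,0,0.1],5],
    [[0,0,0],[0,0,0.1],5],
    [[0,0,0],[0,0,0.1],5],
    [[0,0,0],[0,0,0],5],
  ],
)

```text
clock: 16.15
position: [491.5, -45.4, 159.8]
ee_rot: [0.957, -0.291, 0.001, -0.0]
contact_force: [1.0, 4.0, 3.2]
gripper_width: 16.9
grasp_force: 61.0
```

```bash
cat > st.py <<'E'
from lib import *
s=monitor.read_state();R=Ro.from_quat(s["ee_rot"]).as_matrix()
print(s["clock"],s["position"].round(1),"yaw",np.arctan2(R[1,0],R[0,0]).round(3),"F",s["contact_force"].round(1),"T",s["wrist_torque"].round(3),"w",round(s["gripper_width"],1))
E
python3 st.py
```

```text
16.15 [491.5 -45.4 159.8] yaw -0.591 F [1.  4.  3.2] T [ 1.674 -0.531  0.027] w 16.9
```

Request:
send_rows(
  series=[
    [[0,0,0],[0,0,0.12],5],
    [[0,0,0],[0,0,0.12],5],
    [[0,0,0],[0,0,0.12],5],
    [[0,0,0],[0,0,0.12],5],
    [[0,0,0],[0,0,0.12],5],
    [[0,0,0],[0,0,0.1],5],
    [[0,0,0],[0,0,0.1],5],
    [[0,0,0],[0,0,0],5],
  ],
)

```text
clock: 16.95
position: [491.4, -45.8, 159.8]
ee_rot: [0.768, -0.64, 0.001, -0.0]
contact_force: [1.5, 1.6, 3.9]
gripper_width: 16.7
grasp_force: 61.0
```

```bash
python3 st.py
```

```text
16.95 [491.4 -45.8 159.8] yaw -1.389 F [1.5 1.6 3.9] T [ 0.814 -0.751  0.036] w 16.7
```

Request:
send_rows(
  series=[
    [[0,0,0],[0,0,0.1],5],
    [[0,0,0],[0,0,0.1],5],
    [[0,0,0],[0,0,0.08],5],
    [[0,0,0],[0,0,0],5],
  ],
)

```text
clock: 17.35
position: [491.2, -45.9, 159.8]
ee_rot: [-0.672, 0.741, -0.001, 0.0]
contact_force: [1.7, 1.5, 5.3]
gripper_width: 16.1
grasp_force: 61.1
```

```bash
python3 st.py
```

```text
17.35 [491.2 -45.9 159.8] yaw -1.668 F [1.7 1.5 5.3] T [ 0.446 -0.76   0.04 ] w 16.1
```

Request:
send_rows(
  series=[
    [[0,0,0],[0,0,0.06],5],
    [[0,0,0],[0,0,0.05],5],
    [[0,0,0],[0,0,0],5],
  ],
)

```text
clock: 17.65
position: [491.2, -45.8, 159.8]
ee_rot: [-0.63, 0.776, -0.001, 0.0]
contact_force: [1.5, -0.0, 6.0]
gripper_width: 16.5
grasp_force: 61.2
```

```bash
python3 st.py
```

```text
17.65 [491.2 -45.8 159.8] yaw -1.778 F [ 1.5 -0.   6. ] T [ 0.31  -0.724  0.076] w 16.5
```

Request:
send_rows(
  series=[
    [[0,0,0],[0,0,0.05],5],
    [[0,0,0],[0,0,0.03],5],
    [[0,0,0],[0,0,0],5],
  ],
)

```text
clock: 17.95
position: [491.1, -45.8, 159.8]
ee_rot: [-0.599, 0.801, -0.001, 0.0]
contact_force: [1.0, 0.2, 5.9]
gripper_width: 16.6
grasp_force: 61.3
```

```bash
python3 st.py
```

```text
17.95 [491.1 -45.8 159.8] yaw -1.858 F [1.  0.2 5.9] T [ 0.31  -0.639  0.049] w 16.6
```

Request:
send_rows(
  series=[
    [[0,0,0],[0,0,0.04],5],
    [[0,0,0],[0,0,0.04],5],
    [[0,0,0],[0,0,0],5],
  ],
)

```text
clock: 18.25
position: [491.1, -45.9, 159.8]
ee_rot: [-0.566, 0.824, -0.001, -0.0]
contact_force: [2.2, 0.2, 4.9]
gripper_width: 16.4
grasp_force: 61.3
```

```bash
python3 st.py
```

```text
18.25 [491.1 -45.9 159.8] yaw -1.938 F [2.2 0.2 4.9] T [ 0.204 -0.632  0.03 ] w 16.4
```

Request:
send_rows(
  series=[
    [[0,0,0],[0,0,0.04],5],
    [[0,0,0],[0,0,0.04],5],
    [[0,0,0],[0,0,0],5],
  ],
)

```text
clock: 18.55
position: [490.9, -45.9, 159.8]
ee_rot: [-0.533, 0.846, -0.001, -0.0]
contact_force: [1.2, -0.2, 5.4]
gripper_width: 16.6
grasp_force: 61.3
```

```bash
python3 st.py
```

```text
18.55 [490.9 -45.9 159.8] yaw -2.018 F [ 1.2 -0.2  5.4] T [ 0.154 -0.58   0.066] w 16.6
```

Torque never rose clearly, so I'll lift out, go to the left screw and check the right one from the cameras on the way.

Request:
send_rows(
  series=[
    [[0,0,-3],[0,0,0],5],
    [[0,0,-10],[0,0,0],5],
    [[0,0,-15],[0,0,0],5],
    [[0,0,0],[0,0,0],5],
  ],
)

```text
clock: 18.95
position: [493.6, -45.5, 188.4]
ee_rot: [-0.532, 0.847, -0.002, 0.003]
contact_force: [6.1, -1.3, -3.9]
gripper_width: 16.8
grasp_force: 60.1
```

```bash
python3 st.py; python3 plan.py -0.39 14 "502.8,103.8,184"
```

```text
18.95 [493.6 -45.5 188.4] yaw -2.019 F [ 6.1 -1.3 -3.9] T [-0.681 -2.651  0.068] w 16.8
18.95 [493.6 -45.5 188.4] Fc [ 6.1 -1.3 -3.9] w 16.8 turn [-0.007 -0.003 -1.629] j6 -0.69
[[[-9.9, 4.0, 0.3], [-0.0, -0.0, -0.116]], [[-10.3, 2.9, 0.3], [-0.0, -0.0, -0.116]], [[-10.6, 1.6, 0.3], [-0.0, -0.0, -0.116]], [[-10.7, 0.4, 0.3], [-0.0, -0.0, -0.116]], [[-10.7, -0.8, 0.3], [-0.0, -0.0, -0.116]], [[-10.5, -2.1, 0.3], [-0.0, -0.0, -0.116]], [[-10.2, -3.3, 0.3], [-0.0, -0.0, -0.116]], [[-9.7, -4.4, 0.3], [-0.0, -0.0, -0.116]], [[-9.1, -5.5, 0.3], [-0.0, -0.0, -0.116]], [[-8.4, -6.6, 0.3], [-0.0, -0.0, -0.116]], [[-7.6, -7.5, 0.3], [-0.0, -0.0, -0.116]], [[-6.7, -8.3, 0.3], [-0.0, -0.0, -0.116]], [[-5.7, -9.0, 0.3], [-0.0, -0.0, -0.116]], [[-4.6, -9.6, 0.3], [-0.0, -0.0, -0.116]]]
```

Request:
send_rows(
  series=[
    [[0,0,0],[0,0,0],5],
    [[0,0,0],[0,0,0],5],
  ],
)

```text
clock: 19.15
position: [493.1, -45.6, 187.3]
ee_rot: [-0.532, 0.847, -0.002, 0.002]
contact_force: [6.6, -1.4, -3.2]
gripper_width: 16.8
grasp_force: 60.1
```

```bash
python3 st.py
python3 - <<'E'
from lib import *
im=np.mean([get_image("scene").astype(float) for _ in range(3)],0).mean(2);s=monitor.read_state();p=s["position"]
np.save("scene5.npy",im)
tip=p-[0,0,74.6];u,v=proj("scene",[tip])[0];print(u,v)
V=int(round(v));U=int(round(u))
for r in range(V-44,V+14,1):print(r-V,im[r,U-16:U+17:1].astype(int).tolist())
E
```

```text
19.15 [493.1 -45.6 187.3] yaw -2.019 F [ 6.6 -1.4 -3.2] T [-0.631 -2.802  0.004] w 16.8
301.2022588610613 178.98040651708197
-44 [133, 134, 135, 133, 134, 111, 62, 45, 47, 54, 73, 86, 70, 47, 47, 47, 46, 46, 45, 56, 76, 72, 51, 78, 117, 134, 134, 134, 134, 134, 135, 134, 134]
-43 [134, 134, 134, 133, 133, 112, 69, 47, 46, 53, 73, 85, 71, 48, 47, 47, 47, 47, 47, 56, 76, 73, 51, 70, 113, 133, 134, 134, 134, 134, 134, 134, 133]
-42 [133, 134, 134, 134, 133, 113, 69, 47, 47, 51, 71, 84, 70, 48, 47, 47, 48, 47, 48, 55, 76, 73, 51, 78, 118, 134, 134, 134, 134, 133, 135, 134, 134]
-41 [134, 134, 134, 134, 133, 112, 69, 48, 47, 49, 71, 84, 70, 47, 48, 48, 48, 48, 47, 54, 74, 73, 52, 86, 123, 134, 134, 134, 135, 134, 134, 134, 134]
-40 [134, 134, 134, 134, 134, 124, 89, 47, 48, 50, 71, 85, 70, 46, 48, 48, 48, 47, 47, 51, 65, 71, 69, 101, 128, 134, 135, 135, 135, 134, 135, 134, 135]
-39 [134, 134, 134, 134, 134, 134, 113, 69, 47, 50, 70, 85, 70, 46, 47, 46, 49, 48, 48, 48, 52, 68, 99, 125, 134, 134, 134, 135, 134, 134, 134, 134, 134]
-38 [134, 134, 135, 135, 135, 134, 128, 100, 61, 54, 72, 85,
[... 7797 characters left out ...]
154, 155, 154, 154, 154]
10 [143, 144, 143, 144, 144, 143, 143, 144, 144, 143, 144, 143, 144, 144, 144, 143, 144, 145, 148, 152, 154, 154, 154, 154, 154, 154, 154, 154, 154, 154, 155, 154, 154]
11 [143, 143, 144, 143, 143, 144, 143, 144, 144, 143, 144, 144, 144, 144, 144, 144, 143, 144, 145, 146, 149, 152, 153, 153, 155, 154, 154, 155, 154, 155, 154, 154, 155]
12 [144, 143, 144, 143, 145, 144, 144, 144, 144, 143, 144, 143, 143, 144, 144, 144, 143, 144, 144, 144, 145, 147, 150, 153, 154, 154, 154, 154, 154, 154, 155, 154, 154]
13 [144, 144, 143, 143, 144, 144, 143, 143, 144, 144, 144, 143, 144, 143, 144, 144, 144, 143, 143, 144, 144, 144, 145, 149, 151, 153, 154, 154, 154, 155, 154, 155, 154]
```

The lid edge in the crop has risen, so the wedged blade lifted the lid with it. I'll put it back down, unwind the blade to free it, then lift.

Request:
send_rows(
  series=[
    [[0,0,10],[0,0,0],5],
    [[0,0,10],[0,0,0],5],
    [[0,0,6],[0,0,0],5],
    [[0,0,2],[0,0,0],5],
    [[0,0,0.5],[0,0,0],5],
    [[0,0,0],[0,0,0],5],
  ],
)

```text
clock: 19.9
position: [489.9, -45.6, 159.6]
ee_rot: [-0.532, 0.847, 0.0, -0.001]
contact_force: [-0.5, 0.6, 7.8]
gripper_width: 16.4
grasp_force: 61.2
```

```bash
python3 st.py
```

```text
19.9 [489.9 -45.6 159.6] yaw -2.02 F [-0.5  0.6  7.8] T [0.406 0.255 0.102] w 16.4
```

Request:
send_rows(
  series=[
    [[0,0,0],[0,0,-0.08],5],
    [[0,0,0],[0,0,-0.08],5],
    [[0,0,0],[0,0,0],5],
  ],
)

```text
clock: 20.2
position: [490.2, -45.7, 159.9]
ee_rot: [-0.598, 0.801, -0.0, -0.001]
contact_force: [-0.6, 0.7, 7.8]
gripper_width: 16.7
grasp_force: 61.2
```

```bash
python3 st.py
```

```text
20.2 [490.2 -45.7 159.9] yaw -1.859 F [-0.6  0.7  7.8] T [0.179 0.155 0.002] w 16.7
```

Request:
send_rows(
  series=[
    [[0,0,0],[0,0,-0.08],5],
    [[0,0,-1],[0,0,0],5],
    [[0,0,-2],[0,0,0],5],
    [[0,0,-3],[0,0,0],5],
    [[0,0,0],[0,0,0],5],
  ],
)

```text
clock: 20.7
position: [489.6, -45.5, 164.3]
ee_rot: [-0.629, 0.778, 0.001, -0.001]
contact_force: [1.0, 0.1, -1.1]
gripper_width: 16.7
grasp_force: 60.0
```

```bash
python3 st.py
```

```text
20.7 [489.6 -45.5 164.3] yaw -1.782 F [ 1.   0.1 -1.1] T [-0.032 -0.053  0.043] w 16.7
```

Request:
send_rows(
  series=[
    [[0,0,-6],[0,0,0],5],
    [[0,0,-10],[0,0,0],5],
    [[0,0,-4],[0,0,0],5],
    [[0,0,0],[0,0,0],5],
  ],
)

```text
clock: 21.1
position: [491.3, -45.2, 185.9]
ee_rot: [-0.629, 0.778, -0.0, 0.001]
contact_force: [-0.4, 1.0, -1.5]
gripper_width: 16.4
grasp_force: 60.0
```

```bash
python3 st.py;python3 plan.py -0.39 12 "502.8,103.8,184"
```

```text
21.1 [491.3 -45.2 185.9] yaw -1.782 F [-0.4  1.  -1.5] T [ 0.05   0.043 -0.005] w 16.4
21.1 [491.3 -45.2 185.9] Fc [-0.4  1.  -1.5] w 16.4 turn [-2.000e-03 -1.000e-03 -1.392e+00] j6 -0.45
[[[-12.3, 1.7, 0.2], [-0.0, -0.0, -0.116]], [[-12.5, 0.2, 0.2], [-0.0, -0.0, -0.116]], [[-12.4, -1.2, 0.2], [-0.0, -0.0, -0.116]], [[-12.2, -2.6, 0.2], [-0.0, -0.0, -0.116]], [[-11.8, -4.0, 0.2], [-0.0, -0.0, -0.116]], [[-11.2, -5.4, 0.2], [-0.0, -0.0, -0.116]], [[-10.5, -6.6, 0.2], [-0.0, -0.0, -0.116]], [[-9.7, -7.8, 0.2], [-0.0, -0.0, -0.116]], [[-8.7, -8.9, 0.2], [-0.0, -0.0, -0.116]], [[-7.6, -9.8, 0.2], [-0.0, -0.0, -0.116]], [[-6.5, -10.7, 0.2], [-0.0, -0.0, -0.116]], [[-5.2, -11.3, 0.2], [-0.0, -0.0, -0.116]]]
```

Request:
send_rows(
  series=[
    [[-12,2,0],[0,0,-0.116],5],
    [[-12,0,0],[0,0,-0.116],5],
    [[-12,-1,0],[0,0,-0.116],5],
    [[-12,-3,0],[0,0,-0.116],5],
    [[-12,-4,0],[0,0,-0.116],5],
    [[-11,-5,0],[0,0,-0.116],5],
  ],
)

```text
clock: 21.7
position: [495.8, 28.3, 184.6]
ee_rot: [0.857, -0.515, -0.0, 0.0]
contact_force: [-0.5, 0.8, -0.4]
gripper_width: 16.9
grasp_force: 60.0
```

Request:
send_rows(
  series=[
    [[-11,-7,0],[0,0,-0.116],5],
    [[-10,-8,0],[0,0,-0.116],5],
    [[-9,-9,0],[0,0,-0.116],5],
    [[-8,-10,0],[0,0,-0.116],5],
    [[-6,-11,0],[0,0,-0.116],5],
    [[-5,-11,0],[0,0,-0.116],5],
    [[0,0,0],[0,0,0],5],
    [[0,0,0],[0,0,0],5],
  ],
)

```text
clock: 22.5
position: [501.9, 103.3, 184.6]
ee_rot: [0.981, -0.195, -0.0, 0.0]
contact_force: [0.2, -0.2, -1.2]
gripper_width: 16.8
grasp_force: 60.0
```

```bash
python3 st.py
python3 - <<'E'
from lib import *
T=np.mean([get_image("top").astype(float) for _ in range(3)],0);np.save("top6.npy",T)
S=np.mean([get_image("scene").astype(float) for _ in range(3)],0);np.save("scene6.npy",S)
p=monitor.read_state()["position"];print(p)
u,v=proj("top",[[491.3,-46,91]])[0].round().astype(int);print(T.mean(2)[v-7:v+8,u-7:u+8].astype(int))
im=S.mean(2);tip=p-[0,0,74.6]
for h in(35,45,55,65):
    u,v=proj("scene",[tip+[0,0,h]])[0];r=im[int(round(v)),int(u)-8:int(u)+10];b=np.median(r);w=np.clip(abs(b-r)-8,0,None)
    print(h,u.round(1),((w*(np.arange(18)+int(u)-8)).sum()/max(w.sum(),1)).round(2),w.sum().round())
E
python3 slot.py top6.npy
```

```text
22.5 [501.9 103.3 184.6] yaw -0.392 F [ 0.2 -0.2 -1.2] T [0.009 0.046 0.019] w 16.8
[502.21724045 103.06028229 184.85024785]
[[116 115 114 113 111 122 158 156 154 155 156 153 153 153 154]
 [115 115 114 114 115 112 163 159 158 156 155 153 153 153 153]
 [116 114 117 116 115 107 145 130 133 155 157 156 154 153 154]
 [114 116 117 116 102  83 145 110  98 122 135 155 155 155 153]
 [117 114 117 109  92  98 169 153 139 128 119 132 158 155 154]
 [115 117 114  96 121 128 173 168 167 167 155 113 154 156 155]
 [117 120 109  67 102  98 139 133 132 141 129 102 138 159 154]
 [114 122 112  12  19  15  35  38  39  70  37  60 130 159 154]
 [116 119 101  39  72  65  82  73  59  52  52  53 128 160 156]
 [116 118 112  54 115 142 142 138 131 128 119  95 143 157 153]
 [115 116 118  74 107 172 168 166 165 162 141 129 156 156 154]
 [117 115 117 104 111 131 122 125 131 125 131 145 158 156 154]
 [114 116 113 115 151 119  84  97 103 117 150 148 155 153 153]
 [116 115 112 138 162 162 146 150 151 158 157 146 155 156 152]
 [115 113 119 158 157 156 156 156 155 156 154 156 154 155 155]]
35 340.5 340.26 92.0
45 340.6 340.2 88.0
55 340.7 340.21 108.0
65 340.8 340.38 476.0
L slotc [505.4 102.7] headc [505.5 102.9] model [503.3 103.1  91. ] yaw 1.459 1.459 ratio 1.0
R slotc [490.5 -45.5] headc [491.2 -45.8] model [492.  -46.5  91. ] yaw 1.481 1.481 ratio 4.3
```

The right slot now lies at -1.661, and its stop is at -1.647, so it is locked. Before doing the left screw I'll check the bar's yaw in the grip from its red end caps.

Run:
```python
from lib import *
tip0=None
for f,p,yaw in(("scene4.npy",[490.97,-46.27,177.2],-.192),("scene6.npy",[502.1,103.2,184.7],-.392)):
    S=np.load(f);tip=np.array(p)-[0,0,74.6]
    red=((S[:,:,0]-np.maximum(S[:,:,1],S[:,:,2]))>15).astype(np.uint8)
    c=proj("scene",[tip+[0,0,118]])[0];n,l,st,ce=cv2.connectedComponentsWithStats(red)
    print(f,"center",c.round(1),[(ce[i].round(1).tolist(),int(st[i,4])) for i in range(1,n) if np.hypot(*(ce[i]-c))<30 and st[i,4]>2])
    # visible red marks are near the ends (+y side face / ends)
    for dy in(-.2,-.1,0,.1,.2,.3):
        d=np.array([np.cos(yaw+dy),np.sin(yaw+dy),0]);q=proj("scene",[tip+[0,0,118]+42*d,tip+[0,0,118]-42*d]);print(dy,q.round(1).tolist())
```

```text
scene4.npy center [300.8 142.3] [([313.5, 140.0], 6), ([291.0, 147.0], 9)]
-0.2 [[285.5, 145.2], [315.7, 139.4]]
-0.1 [[286.2, 145.8], [315.0, 138.8]]
0 [[287.0, 146.4], [314.2, 138.2]]
0.1 [[287.9, 147.0], [313.2, 137.7]]
0.2 [[289.0, 147.5], [312.1, 137.2]]
0.3 [[290.2, 148.0], [310.9, 136.8]]
scene6.npy center [341.4 159.9] [([355.1, 158.8], 10), ([329.4, 164.4], 15)]
-0.2 [[324.2, 161.6], [358.3, 158.1]]
-0.1 [[324.7, 162.4], [357.7, 157.4]]
0 [[325.3, 163.2], [357.0, 156.6]]
0.1 [[326.1, 164.0], [356.1, 155.9]]
0.2 [[327.1, 164.7], [355.1, 155.2]]
0.3 [[328.2, 165.4], [354.0, 154.6]]
```

The grip hasn't slipped. Insert into the left screw.

Request:
send_rows(
  series=[
    [[0.4,-0.6,8],[0,0,0],5],
    [[0,0,6],[0,0,0],5],
    [[0,0,4],[0,0,0],5],
    [[0,0,1],[0,0,0],5],
    [[0,0,1],[0,0,0],5],
    [[0,0,1],[0,0,0],5],
    [[0,0,0],[0,0,0],5],
  ],
)

```text
clock: 23.5
position: [502.9, 103.9, 163.8]
ee_rot: [0.981, -0.194, 0.0, -0.0]
contact_force: [-0.2, -0.0, -1.8]
gripper_width: 16.6
grasp_force: 60.0
```

Request:
send_rows(
  series=[
    [[0,0,1],[0,0,0],5],
    [[0,0,1],[0,0,0],5],
    [[0,0,0.7],[0,0,0],5],
    [[0,0,0],[0,0,0],5],
  ],
)

```text
clock: 23.9
position: [502.8, 103.9, 161.0]
ee_rot: [0.981, -0.194, -0.0, 0.0]
contact_force: [0.3, 0.4, -0.6]
gripper_width: 16.3
grasp_force: 60.0
```

```bash
python3 st.py
```

```text
23.9 [502.8 103.9 161. ] yaw -0.39 F [ 0.3  0.4 -0.6] T [ 0.012  0.025 -0.012] w 16.3
```

Down with no resistance. A little further, then turn.

Request:
send_rows(
  series=[
    [[0,0,0.8],[0,0,0],5],
    [[0,0,0.5],[0,0,0],5],
    [[0,0,0],[0,0,0.1],5],
    [[0,0,0],[0,0,0.1],5],
    [[0,0,0],[0,0,0.12],5],
    [[0,0,0],[0,0,0.12],5],
    [[0,0,0],[0,0,0],5],
  ],
)

```text
clock: 24.6
position: [503.0, 103.9, 160.2]
ee_rot: [0.915, -0.403, 0.0, -0.0]
contact_force: [-0.1, -0.9, 1.2]
gripper_width: 16.9
grasp_force: 60.3
```

```bash
python3 st.py
```

```text
24.6 [503.  103.9 160.2] yaw -0.829 F [-0.1 -0.9  1.2] T [-0.067  0.197  0.06 ] w 16.9
```

Request:
send_rows(
  series=[
    [[0,0,0],[0,0,0.12],5],
    [[0,0,0],[0,0,0.12],5],
    [[0,0,0],[0,0,0.12],5],
    [[0,0,0],[0,0,0.12],5],
    [[0,0,0],[0,0,0.12],5],
    [[0,0,0],[0,0,0.1],5],
    [[0,0,0],[0,0,0.1],5],
    [[0,0,0],[0,0,0],5],
  ],
)

```text
clock: 25.4
position: [502.8, 104.1, 160.2]
ee_rot: [-0.687, 0.727, 0.0, 0.0]
contact_force: [-2.1, 0.2, 1.2]
gripper_width: 16.5
grasp_force: 60.4
```

```bash
python3 st.py
```

```text
25.4 [502.8 104.1 160.2] yaw -1.627 F [-2.1  0.2  1.2] T [0.355 0.603 0.052] w 16.5
```

Torque of 0.05–0.06 N m shows the screw is turning. On to the stop, with a modest over-turn for the slot slop.

Request:
send_rows(
  series=[
    [[0,0,0],[0,0,0.08],5],
    [[0,0,0],[0,0,0.08],5],
    [[0,0,0],[0,0,0.06],5],
    [[0,0,0],[0,0,0.05],5],
    [[0,0,0],[0,0,0],5],
  ],
)

```text
clock: 25.9
position: [502.8, 104.2, 160.1]
ee_rot: [-0.583, 0.812, 0.0, 0.0]
contact_force: [-2.2, 1.3, 2.6]
gripper_width: 16.7
grasp_force: 60.5
```

```bash
python3 st.py
```

```text
25.9 [502.8 104.2 160.1] yaw -1.896 F [-2.2  1.3  2.6] T [0.602 0.802 0.08 ] w 16.7
```

Request:
send_rows(
  series=[
    [[0,0,0],[0,0,0.04],5],
    [[0,0,0],[0,0,0.04],5],
    [[0,0,0],[0,0,0],5],
  ],
)

```text
clock: 26.2
position: [502.8, 104.2, 160.1]
ee_rot: [-0.55, 0.835, 0.0, 0.0]
contact_force: [-2.7, 1.4, 3.0]
gripper_width: 16.4
grasp_force: 60.6
```

```bash
python3 st.py
```

```text
26.2 [502.8 104.2 160.1] yaw -1.976 F [-2.7  1.4  3. ] T [0.776 0.953 0.091] w 16.4
```

Now unwind 0.2 and lift, checking the force.

Request:
send_rows(
  series=[
    [[0,0,0],[0,0,-0.1],5],
    [[0,0,0],[0,0,-0.1],5],
    [[0,0,0],[0,0,-0.03],5],
    [[0,0,-1],[0,0,0],5],
    [[0,0,-2],[0,0,0],5],
    [[0,0,-3],[0,0,0],5],
    [[0,0,0],[0,0,0],5],
  ],
)

```text
clock: 26.9
position: [503.2, 103.9, 166.1]
ee_rot: [-0.641, 0.767, -0.0, 0.0]
contact_force: [-0.1, 0.1, -1.8]
gripper_width: 16.4
grasp_force: 60.0
```

```bash
python3 st.py
```

```text
26.9 [503.2 103.9 166.1] yaw -1.75 F [-0.1  0.1 -1.8] T [-0.016  0.023  0.013] w 16.4
```

Request:
send_rows(
  series=[
    [[0,0,-10],[0,0,0],5],
    [[0,0,-20],[0,0,0],5],
    [[0,0,-25],[0,0,0],5],
    [[0,0,-15],[0,0,0],5],
    [[0,0,0],[0,0,0],5],
  ],
)

```text
clock: 27.4
position: [504.5, 104.5, 238.9]
ee_rot: [-0.641, 0.767, -0.001, 0.003]
contact_force: [-0.2, 0.8, -0.9]
gripper_width: 16.6
grasp_force: 60.0
```

```bash
python3 plan.py -1.049 12 "499.5,-254.8,238"
```

```text
27.4 [504.5 104.5 238.9] Fc [-0.2  0.8 -0.9] w 16.6 turn [-0.006  0.001 -0.7  ] j6 -0.7
[[[29.5, -4.9, 0.0], [-0.001, 0.0, -0.058]], [[29.8, -3.2, 0.0], [-0.001, 0.0, -0.058]], [[29.9, -1.4, 0.0], [-0.001, 0.0, -0.058]], [[29.9, 0.3, 0.0], [-0.001, 0.0, -0.058]], [[29.9, 2.1, 0.0], [-0.001, 0.0, -0.058]], [[29.7, 3.8, 0.0], [-0.001, 0.0, -0.058]], [[29.4, 5.5, 0.0], [-0.001, 0.0, -0.058]], [[29.1, 7.2, 0.0], [-0.001, 0.0, -0.058]], [[28.6, 8.9, 0.0], [-0.001, 0.0, -0.058]], [[28.0, 10.6, 0.0], [-0.001, 0.0, -0.058]], [[27.4, 12.2, 0.1], [-0.001, 0.0, -0.058]], [[26.6, 13.8, 0.1], [-0.001, 0.0, -0.058]]]
```

Request:
send_rows(
  series=[
    [[29,-5,0],[0,0,-0.058],5],
    [[30,-3,0],[0,0,-0.058],5],
    [[30,-1,0],[0,0,-0.058],5],
    [[30,0,0],[0,0,-0.058],5],
    [[30,2,0],[0,0,-0.058],5],
    [[30,4,0],[0,0,-0.058],5],
  ],
)

```text
clock: 28.0
position: [499.2, -77.1, 235.0]
ee_rot: [0.765, -0.644, -0.001, 0.0]
contact_force: [0.7, 0.8, -0.9]
gripper_width: 16.4
grasp_force: 60.0
```

Request:
send_rows(
  series=[
    [[29,5,0],[0,0,-0.058],5],
    [[29,7,0],[0,0,-0.058],5],
    [[29,9,0],[0,0,-0.058],5],
    [[28,10,0],[0,0,-0.058],5],
    [[27,12,0],[0,0,-0.058],5],
    [[27,14,0],[0,0,-0.062],5],
    [[0,0,0],[0,0,0],5],
    [[0,0,0],[0,0,0],5],
  ],
)

```text
clock: 28.8
position: [497.3, -255.6, 234.6]
ee_rot: [0.865, -0.502, -0.001, 0.0]
contact_force: [-0.2, 0.1, -1.2]
gripper_width: 16.7
grasp_force: 60.1
```

```bash
python3 - <<'E'
from lib import *
T=np.mean([get_image("top").astype(float) for _ in range(3)],0);np.save("top7.npy",T)
S=np.mean([get_image("scene").astype(float) for _ in range(2)],0).mean(2);np.save("scene7.npy",S)
# lid closed check: scene diff vs scene3 around lid outline (away from screws)
a=np.load("scene3.npy").mean(2);p=[550.5,24.3,-.0758]
q=proj("scene",place(p,[[-75,-100,91],[-75,100,91],[75,100,91],[75,-100,91]]))
print(q.round(), "diff",[float(np.abs(S-a)[int(v)-6:int(v)+7,int(u)-6:int(u)+7].mean().round(1)) for u,v in q])
E
python3 slot.py top7.npy; python3 plan.py -1.049 1 "499.5,-254.8,238"
```

```text
[[302. 180.]
 [353. 209.]
 [308. 232.]
 [258. 199.]] diff [2.1, 0.7, 0.7, 1.1]
L slotc [503.  104.4] headc [502.1 104.1] model [503.3 103.1  91. ] yaw 1.456 1.456 ratio 3.8
R slotc [490.4 -47.2] headc [490.1 -46.9] model [492.  -46.5  91. ] yaw 1.472 1.472 ratio 3.8
29.05 [ 498.  -254.4  235.9] Fc [-0.8  0.3 -1.4] w 16.6 turn [-0.  0.  0.] j6 0.7
[[[1.1, -1.1, -2.1], [-0.0, 0.0, 0.0]]]
```

Both screws are at their stop and the lid is shut. Lower the driver into its hole.

Request:
send_rows(
  series=[
    [[0,0,25],[0,0,0],5],
    [[0,0,20],[0,0,0],5],
    [[0,0,8],[0,0,0],5],
    [[0,0,8],[0,0,0],5],
    [[0,0,8],[0,0,0],5],
    [[0,0,0],[0,0,0],5],
  ],
)

```text
clock: 29.65
position: [497.6, -255.0, 166.1]
ee_rot: [0.865, -0.501, -0.001, 0.0]
contact_force: [0.1, -0.5, -0.9]
gripper_width: 16.4
grasp_force: 60.0
```

Request:
send_rows(
  series=[
    [[0,0,15],[0,0,0],5],
    [[0,0,18],[0,0,0],5],
    [[0,0,18],[0,0,0],5],
    [[0,0,15],[0,0,0],5],
    [[0,0,6],[0,0,0],5],
    [[0,0,0],[0,0,0],5],
  ],
)

```text
clock: 30.25
position: [497.9, -255.3, 94.6]
ee_rot: [0.865, -0.501, -0.0, 0.0]
contact_force: [1.0, -0.1, -0.3]
gripper_width: 16.6
grasp_force: 60.0
```

Request:
send_rows(
  series=[
    [[0,0,3],[0,0,0],5],
    [[0,0,2],[0,0,0],5],
    [[0,0,1],[0,0,0],5],
    [[0,0,0],[0,0,0],5],
  ],
)

```text
clock: 30.65
position: [498.0, -255.3, 89.0]
ee_rot: [0.865, -0.501, 0.0, -0.0]
contact_force: [-0.8, 0.5, -0.9]
gripper_width: 16.7
grasp_force: 60.0
```

Request:
send_rows(
  series=[
    [[0,0,1],[0,0,0],5],
    [[0,0,0.5],[0,0,0],5],
    [[0,0,0],[0,0,0],5],
  ],
)

```text
clock: 30.95
position: [498.1, -255.4, 87.8]
ee_rot: [0.865, -0.501, 0.0, 0.0]
contact_force: [-0.4, 0.0, 1.2]
gripper_width: 16.5
grasp_force: 60.5
```

Seated: the height matches and it has light contact. Open slowly and retreat upward.

Request:
send_rows(
  series=[
    [[0,0,0],[0,0,0],22],
    [[0,0,0],[0,0,0],30],
    [[0,0,0],[0,0,0],45],
    [[0,0,0],[0,0,0],45],
    [[0,0,-5],[0,0,0],45],
    [[0,0,-15],[0,0,0],45],
    [[0,0,-30],[0,0,0],45],
    [[0,0,-45],[0,0,0],45],
  ],
)

```text
clock: 31.75
position: [496.2, -254.8, 181.3]
ee_rot: [0.865, -0.501, -0.003, 0.001]
contact_force: [0.8, -0.3, -0.6]
gripper_width: 44.8
grasp_force: 0.0
```

Request:
send_rows(
  series=[
    [[0,0,-45],[0,0,0],45],
    [[-40,0,0],[0,0,0],45],
    [[-45,0,0],[0,0,0],45],
    [[-45,0,0],[0,0,0],45],
    [[0,0,0],[0,0,0],45],
    [[0,0,0],[0,0,0],45],
  ],
)

```text
clock: 32.35
position: [433.3, -142.0, 228.3]
ee_rot: [0.866, -0.5, 0.001, -0.0]
contact_force: [0.3, 0.1, 0.2]
gripper_width: 44.9
grasp_force: 0.0
```

```bash
python3 st.py
python3 - <<'E'
from lib import *
S=np.mean([get_image("scene").astype(float) for _ in range(2)],0);np.save("scene8.npy",S)
a=cv2.imread("pics/scene0.png")[:,:,::-1].astype(float)
# compare with the initial scene: driver/small driver/rack, props
for n,(x0,y0,x1,y1) in dict(driver=(232,140,268,162),small=(215,120,232,155),jar=(390,205,418,242),reel=(203,198,228,224),gland=(310,266,332,295)).items():
    A=a[y0:y1,x0:x1].mean(2).astype(np.float32);B=S[y0-6:y1+6,x0-6:x1+6].mean(2).astype(np.float32)
    r=cv2.matchTemplate(B,A,cv2.TM_CCOEFF_NORMED);_,m,_,l=cv2.minMaxLoc(r);print(n,round(m,3),(l[0]-6,l[1]-6))
s=np.load("scene3.npy").mean(2);B=S.mean(2)
for n,q in dict(tape=[381,-221,15]).items():
    u,v=proj("scene",[q])[0].astype(int);r=cv2.matchTemplate(B[v-22:v+23,u-26:u+27].astype(np.float32),s[v-16:v+17,u-20:u+21].astype(np.float32),cv2.TM_CCOEFF_NORMED);_,m,_,l=cv2.minMaxLoc(r);print(n,round(m,3),(l[0]-6,l[1]-6))
E
```

```text
32.35 [ 433.3 -142.   228.3] yaw -1.048 F [0.3 0.1 0.2] T [ 0.03  -0.009  0.041] w 44.9
driver 0.777 (0, 0)
small 0.988 (0, 0)
jar 0.988 (0, 0)
reel 0.882 (0, 0)
gland 0.996 (0, 0)
tape 0.698 (-1, 0)
```

Run:
```python
from lib import *
T=np.mean([get_image("top").astype(float) for _ in range(2)],0);S=np.load("scene8.npy")
a=cv2.imread("pics/top0.png")[:,:,::-1].astype(float);s0=cv2.imread("pics/scene0.png")[:,:,::-1].astype(float)
def cen(I,m,b):
    x0,y0,x1,y1=b;M=m(I[y0:y1,x0:x1]);y,x=np.nonzero(M);return (x.mean()+x0).round(1),(y.mean()+y0).round(1),len(x)
yel=lambda I:(I[:,:,0]-I[:,:,2])>75
dk=lambda I:(I.mean(2)<62)
for n,m,b in(("tape",yel,(395,228,440,265)),("drv",dk,(421,180,463,215))):print(n,cen(a,m,b),cen(T,m,b))
print("drv scene",cen(s0,dk,(234,142,268,162)),cen(S,dk,(234,142,268,162)))
```

```text
tape (np.float64(416.5), np.float64(245.6), 256) (np.float64(nan), np.float64(nan), 0)
drv (np.float64(437.6), np.float64(195.7), 457) (np.float64(444.6), np.float64(198.6), 632)
drv scene (np.float64(247.8), np.float64(149.5), 278) (np.float64(248.6), np.float64(150.7), 242)<stdin>:5: RuntimeWarning: Mean of empty slice.
  ret = ret.dtype.type(ret / rcount)
```

Request:
send_rows(
  series=[
    [[-35,-20,0],[0,0,0],45],
    [[-35,-20,0],[0,0,0],45],
    [[-35,-20,0],[0,0,0],45],
    [[-35,-20,0],[0,0,0],45],
    [[-35,-20,0],[0,0,0],45],
    [[0,0,0],[0,0,0],45],
  ],
)

```text
clock: 33.15
position: [433.8, 61.9, 227.1]
ee_rot: [0.866, -0.499, -0.0, -0.0]
contact_force: [0.4, 0.3, 0.4]
gripper_width: 45.0
grasp_force: 0.0
```

Run:
```python
from lib import *
T=np.mean([get_image("top").astype(float) for _ in range(2)],0);np.save("top9.npy",T)
a=cv2.imread("pics/top0.png")[:,:,::-1].astype(float)
def cen(I,m,b):
    x0,y0,x1,y1=b;M=m(I[y0:y1,x0:x1]).astype(np.uint8);n,l,st,ce=cv2.connectedComponentsWithStats(M);i=1+st[1:,4].argmax();return (ce[i]+[x0,y0]).round(1),int(st[i,4]),st[i,2:4]
yel=lambda I:(I[:,:,0]-I[:,:,2])>60
dk=lambda I:(I.mean(2)<55)
for n,m,b in(("tape",yel,(395,228,440,265)),("drv",dk,(426,180,463,215)),("jar",dk,(218,238,250,270))):print(n,cen(a,m,b),cen(T,m,b))
```

```text
tape (array([416.5, 245.4]), 285, array([25, 24], dtype=int32)) (array([416.4, 245.5]), 282, array([25, 24], dtype=int32))
drv (array([441.5, 194.5]), 338, array([34, 29], dtype=int32)) (array([441.3, 193.9]), 335, array([34, 29], dtype=int32))
jar (array([232.8, 253.8]), 312, array([21, 20], dtype=int32)) (array([248.3, 249. ]), 3, array([2, 3], dtype=int32))
```

```bash
python3 -c "
from bench import job_done
print(job_done())"
```

```text
the job is handed in; nothing more can be done
None
```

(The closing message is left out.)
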